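# Return a stray paint bottle and square its bin into the labelling corner

### The job

A stray red paint bottle stands in the corner of the aluminium labelling fixture: first stand it upright in the empty space of the blue bin of red bottles. Then slide that bin along the table, without lifting it, square and flush into the corner against both the long fence and the short end stop, and finally swing the yellow gate fully shut across its front by the black post, keeping the bin flush. Leave the other bin, the teal bottle and the label roll where they are.

Things in the scene. Friction and masses are not known exactly. Their poses are not given: they have to be found in the camera images.
- fixture: L-shaped aluminium fence fixed on the table, 35 mm high. Origin: inner corner at table height. Long fence: face at x = 0, from the corner 360 mm along -y, 20 mm thick (+x side). Short end stop: face at y = 0, from the corner 125 mm along -x, 24 mm thick (+y side). The bin belongs at negative x and y. The black mat there is only for looks: the floor is the table.
- bin: Loose open blue bin, 105 (x) by 170 (y) by 50 mm high, walls 4 mm, about 0.45 kg. Origin: centre of its underside. Nine fixed red bottles, tops 88 mm above the table, fill it from the -y end to y = +15; the rest (y +15 to +81, 97 mm across x) is empty. In the corner its +x long side meets the long fence and its +y end the end stop: centre at x -52.5, y -85 mm in the fixture's frame, axes parallel.
- bin_corner (a point): bottom outer corner of the bin at its +x, +y end; it must come to the fixture's origin
- bin_space (a point): centre of the floor of the bin's empty space, at x 0, y +50, z +4 mm in the bin's frame
- bottle: the stray red bottle, loose, upright, 84 mm tall, 30 g: round red body 30 mm across up to 50 mm, above that a pale cap 22 mm across from 54 to 84 mm. Origin: centre of its underside.
- bottle_mid (a point): centre of the stray red bottle, on its axis 42 mm above its underside; the cap can be gripped 24 mm above this point
- gate (a joint): angle of the yellow gate on its upright hinge at x -114, y +12 mm in the fixture's frame: 0 = shut (its stop; bar parallel to the long fence, 4 mm in front of the bin's -x side), grows as it opens, clockwise from above; at 1.57 the bar points along the fixture's -x. Moves with about 1 N at the post, stays where left. Bar 135 mm long, 22 to 38 mm above the table.
- gate_post (a point): point to hold on the gate's upright black post (14 mm across, top 92 mm above the table), 70 mm above the table; at x = -30, y = -100 mm from the hinge in the fixture's axes when the gate is shut (at 0), turning with the gate
- other_bin: bystander: a like blue bin full of dark grey bottles, to the right; leave alone
- teal_bottle: bystander: a teal bottle 30 mm across, 84 mm tall, to the left; leave alone
- label_roll: bystander: a white paper roll 76 mm across, 45 mm tall, to the left; leave alone

How it is judged (in metres and radians):
On the way, in this order (a step that is already met when the one before it is completed fails the run):
1. the stray bottle stands upright in the bin's empty space, let go (x of bottle_mid in the frame of bin between -0.037 and 0.037 m and y of bottle_mid in the frame of bin between 0.025 and 0.072 m and z of bottle_mid in the frame of bin between 0.038 and 0.054 m and angle between bottle_mid's own z axis and vertical below 0.15 rad and contact force between the fingers and bottle below 0.05 N), for 0.2 s.
2. the bin is flush in the corner, on both fence and end stop, with the gate still open (x of bin_corner in the frame of fixture between -0.004 and 0.004 m and y of bin_corner in the frame of fixture between -0.004 and 0.004 m and angle between the x axis of bin and the x axis of fixture, either way round below 0.025 rad and height (world z) of bin below 0.004 m and value of joint gate above 0.3 rad), for 0.2 s.
3. the gate is swung shut (value of joint gate below 0.06 rad), for 0.2 s.
At the end, for the whole second after the job is handed in: The bin rests on the table with its corner within 4 mm of both fence faces and square to them within 0.025 rad, the red bottle stands in the bin's empty space (tilt under 0.15 rad), the gate is shut (under 0.06 rad), everything is let go and at rest (all of step 1 and x of bin_corner in the frame of fixture between -0.004 and 0.004 m and y of bin_corner in the frame of fixture between -0.004 and 0.004 m and angle between the x axis of bin and the x axis of fixture, either way round below 0.025 rad and height (world z) of bin below 0.004 m and value of joint gate below 0.06 rad and linear speed of each of bin, bottle below 0.01 m/s); the robot touches nothing.
It fails at once if the bin is lifted or tipped off the table (height (world z) of bin above 0.012 m or angle between bin's own z axis and vertical above 0.15 rad).
It fails at once if a bystander is moved by more than 30 mm (distance of any of other_bin, teal_bottle, label_roll from where it was at the start of the episode above 0.03 m).
It also fails if it takes over 72 s, if anything falls off the work surface, if the arm or the gripper's body presses on something with over 40 N, if the wrist force passes 120 N, or if a joint passes its speed limit or range.

### The arm

A 6-joint arm with a two-finger parallel gripper is mounted at the origin on the work surface. World frame = base frame: x ahead of the robot, y to its left, z up, the work surface at z = 0. Lengths are in m, angles in degrees, forces in N, time in s.
With the tool pointing down it reaches from about 0.35 to 0.875 m from the base axis. Payload 4.2 kg.
Tool frame: the origin (TCP) lies at the very end of the fingers, on their centre line; the grasp point (between the pads) lies 19 mm behind it (tcp_to_grasp is the z of the grasp point in the tool frame, in m); z points along the fingers, y is the direction in which the jaws open and shut (so a half turn about z gives the same grasp; the last joint's range is limited). The gripper opens to 87 mm and grips with 3 to 60 N. Pads are 19 mm wide; open, the fingers measure 117 mm over their backs; the gripper's body (75 mm by 190 mm) begins 51 mm behind the grasp point.
Start: joints at [14.817, 22.042, 0.453, 0, -68.411, -14.817], TCP at [0.625, 0, 0.223] pointing down, gripper open.
Joint ranges: [-179.83, 179.83], [-69.29, 118.12], [-61.27, 80.66], [-181.25, 117.63], [-171.15, -9.14], [-177.46, 177.46]. Speed limits (degrees/s): [159.86, 159.86, 180, 180, 180, 180].

### API

Orientations are given as a 3x3 rotation matrix whose columns are the frame's x, y, z axes.
In Python, from station import sense, capture, camera_params, finish_job, tcp_to_grasp gives the robot as it stands.
- The arm moves only by the shell command python3 -m inch 'ROWS'. ROWS is JSON, a list of rows, each an object of numbers: "jaw": the closure in counts, from 0 (fully open) to 255 (shut); "x", "y", "z": the shift along the world's x, y, z normalised to -1 to 1, where 1 is 0.06 m; "ax", "ay", "az": the turn, a rotation vector about the world's x, y, z normalised to -1 to 1, where 1 is 10 degrees. A call has 1 to 12 rows; each row shifts and turns the pose as measured when the row begins; what a row does not reach is not made up. A row lasts 1/8 s, in which the tool goes at most 62.5 mm and 10.7 degrees, less where a joint would pass 70% of its speed; a pose out of reach is approached as far as the arm can. A call with a number of a shift or a turn outside -1 to 1 is refused whole. A call with a gripper value outside its range is refused whole. The fingers move at their own pace and stop on an object; the grip force is fixed at half the most. Time passes only in rows, so rows that do not move let the fingers close. It gives the time, the measured TCP pose, the force and the opening at its end, in the units of the state.
- sense(): the state, without advancing time (a new reading comes with each control period).
- capture(name): name is "scene" or "side" or "wrist"; returns the picture (384x512x3 uint8, red, green, blue); there is no depth.
- camera_params(name): a dict with "vfov" (degrees; the focal length in pixels is half the picture's height over the tangent of half this angle, whatever the lens; pixels are square), "cx", "cy" (the principal point, pixels), "R" (3x3) and "t" (3): a world point X has camera coordinates R X + t. Camera axes: x right, y down, z forward; pixel columns grow to the right and rows downward; lengths in m; the calibration is good to about 2 mm. A picture is of the moment at which its call begins: read the wrist's pose just before it. camera_params takes no time and is no camera call; for the wrist camera it gives the pose at the moment of the call.
- finish_job(): hands the job in, once; it reports no verdict.
The state is a dict: "time_s": time; "joints": joint angles; "joint_velocities": joint speeds; "effort": joint torques, N m; "tcp_pos": TCP position; "ee_rot": TCP orientation; "wrist_force": force on the tool from outside, world axes, zero at the start; "moment": the same for the moment, N m; "gripper_width": opening from 0.0 (shut) to 1.0 (fully open).
Only numpy, scipy, OpenCV 4.12 (cv2) and the standard library are available. Lean on these libraries where they do the work, as an engineer would, in place of code of your own. Each camera call takes 0.05 s, during which the arm holds its last target.

## Working session

There is one attempt and no reset: what is moved stays moved. The work goes in short steps, Python scripts to look and compute and a shell command to move; the robot and the scene stay as the last step left them, time stands still between calls to the robot, and variables do not carry over. Pictures are saved under pics/ and viewed, and the job is handed in when it is done.

```bash
mkdir -p pics; ls; python3 - <<'E'
from station import *
import cv2, numpy as np
for n in ["scene","side","wrist"]:
    p=camera_params(n); im=capture(n); cv2.imwrite(f"pics/{n}0.png",im[:,:,::-1]); print(n,{k:np.round(v,3).tolist() for k,v in p.items() if not isinstance(v,str)}, [ (k,v) for k,v in p.items() if isinstance(v,str)])
print(sense(), tcp_to_grasp)
E
```

```text
pics
scene {'vfov': 53.3, 'cx': 251.596, 'cy': 191.33, 'R': [[-0.775, 0.632, 0.022], [0.353, 0.461, -0.814], [-0.524, -0.623, -0.58]], 't': [0.499, -0.125, 1.515]} []
side {'vfov': 56.405, 'cx': 253.096, 'cy': 188.223, 'R': [[-0.82, -0.572, -0.021], [-0.287, 0.443, -0.849], [0.495, -0.691, -0.527]], 't': [0.459, 0.276, 0.976]} []
wrist {'vfov': 68.532, 'cx': 256.374, 'cy': 192.086, 'R': [[-1.0, 0.0, 0.002], [0.001, 0.962, 0.275], [-0.002, 0.275, -0.962]], 't': [0.623, -0.033, 0.391]} []
{'time_s': 0.15, 'joints': array([ 1.48163229e+01,  2.20826089e+01,  3.96633754e-01, -2.07360734e-02,
       -6.84129294e+01, -1.48170088e+01]), 'joint_velocities': array([ 0.05673772, -0.21408847,  0.16482413,  0.22155969,  0.04486372,
        0.03800246]), 'effort': array([ 3.86667998e-04, -3.91052306e+01,  1.87588084e+01,  4.22235444e+00,
        1.23758311e-02, -1.38926293e-04]), 'tcp_pos': array([6.24529104e-01, 8.75680193e-06, 2.21681996e-01]), 'ee_rot': array([[-1.45312780e-04, -9.99998450e-01, -1.75484923e-03],
       [-9.99999983e-01,  1.45516712e-04, -1.16083827e-04],
       [ 1.16339006e-04,  1.75483233e-03, -9.99998454e-01]]), 'wrist_force': array([-0.66055103, -0.82347951,  0.16415049]), 'moment': array([-0.07310434,  0.019005  ,  0.07293577]), 'gripper_width': 1.002113192958039} -0.0187
```

View pics/scene0.png

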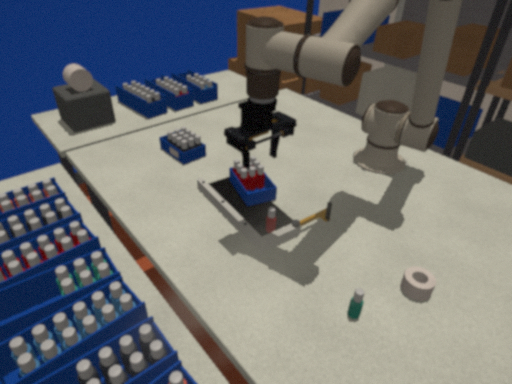

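View pics/side0.png

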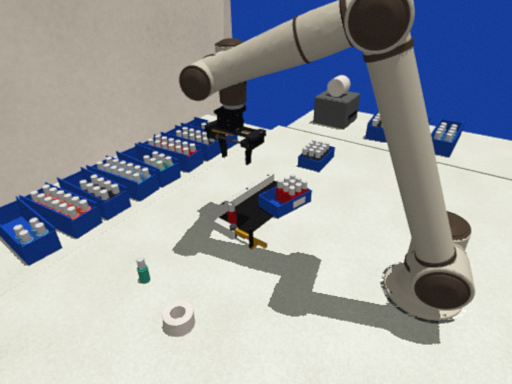

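View pics/wrist0.png

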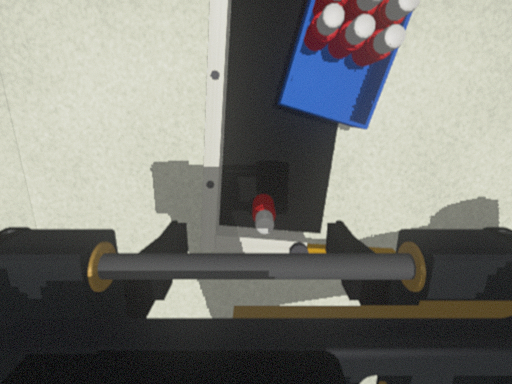

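The wrist view shows the bin at the top right (empty end, front edge about (280,105) to (367,127)), the long fence at columns 205–220, the stray bottle's cap at (263,222) and the gate post near (299,248). I'll rise for a wider view.

```bash
python3 -m inch '[{"z":1,"y":0.3},{"z":1,"y":0.3},{"z":1,"y":0.3},{"z":0},{"z":0}]'; cat > h.py <<'E'
from station import *
import cv2, numpy as np
def snap(n,f):
    p=camera_params(n); im=capture(n); cv2.imwrite(f"pics/{f}.png",im[:,:,::-1]); np.save(f"pics/{f}.npy",dict(p=p,im=im),allow_pickle=True); return im,p
def load(f):
    d=np.load(f"pics/{f}.npy",allow_pickle=True).item(); return d["im"],d["p"]
def ray(p,u,v):
    f=192/np.tan(np.radians(p["vfov"])/2); R=np.array(p["R"]);t=np.array(p["t"])
    return -R.T@t, R.T@np.array([(u-p["cx"])/f,(v-p["cy"])/f,1])
def onz(p,u,v,z):
    c,d=ray(p,u,v); return c+d*(z-c[2])/d[2]
def proj(p,X):
    f=192/np.tan(np.radians(p["vfov"])/2); c=np.array(p["R"])@X+np.array(p["t"]); return p["cx"]+f*c[0]/c[2],p["cy"]+f*c[1]/c[2]
def tri(ps,uvs):
    A=np.zeros((3,3));b=np.zeros(3)
    for p,(u,v) in zip(ps,uvs):
        c,d=ray(p,u,v); d/=np.linalg.norm(d); M=np.eye(3)-np.outer(d,d); A+=M;b+=M@c
    return np.linalg.solve(A,b)
def big(im,box,f,s=None):
    x0,y0,x1,y1=box; c=im[y0:y1,x0:x1]; s=s or min(800/c.shape[1],600/c.shape[0]); cv2.imwrite(f"pics/{f}.png",cv2.resize(c,None,fx=s,fy=s,interpolation=cv2.INTER_CUBIC)[:,:,::-1])
E
python3 - <<'E'
from h import *
im,p=snap("wrist","w1"); print(-np.array(p["R"]).T@p["t"], sense()["tcp_pos"])
big(im,(0,0,512,384),"w1b")
E
```

```text
[ 0.62397958 -0.07531621  0.38361212] [ 6.24638941e-01 -2.13438939e-06  2.21856282e-01]$[0]: bad value
```

View pics/w1b.png

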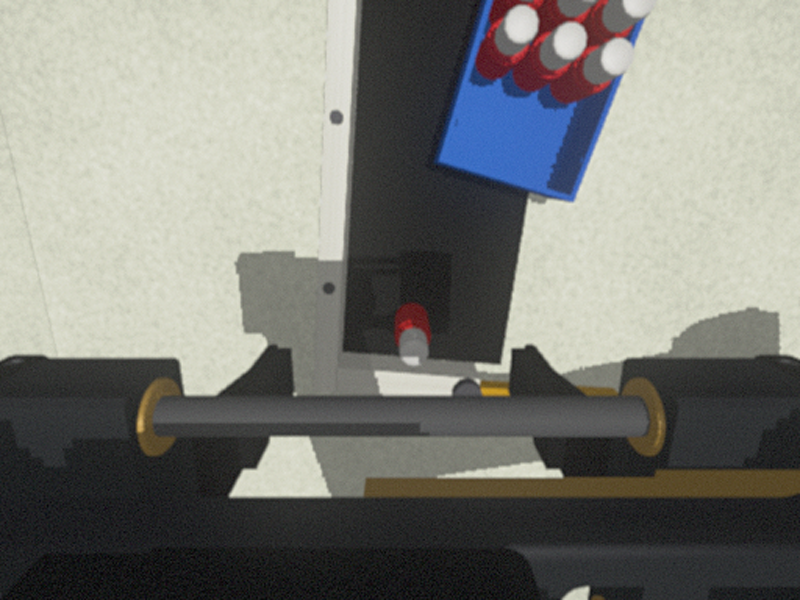

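The call was refused, because a row probably needs every field. The arm hasn't moved and the view is unchanged.

```bash
python3 -m inch '[{"jaw":0,"x":0,"y":0.3,"z":1,"ax":0,"ay":0,"az":0},{"jaw":0,"x":0,"y":0.3,"z":1,"ax":0,"ay":0,"az":0},{"jaw":0,"x":0,"y":0.3,"z":1,"ax":0,"ay":0,"az":0},{"jaw":0,"x":0,"y":0,"z":0,"ax":0,"ay":0,"az":0}]'
python3 - <<'E'
from h import *
im,p=snap("wrist","w2"); print(-np.array(p["R"]).T@p["t"], sense()["tcp_pos"])
big(im,(0,0,512,384),"w2b")
E
```

```text
time_s: 0.7
tcp_pos: [0.6222, 0.0543, 0.4035]
ee_rot: [[-0.001, -1.0, -0.007], [-1.0, 0.001, -0.001], [0.001, 0.007, -1.0]]
wrist_force: [1.2, 0.1, -0.7]
gripper_width: 1.005
[ 0.62236843 -0.02089825  0.56544453] [0.62124232 0.05409407 0.40014004]
```

View pics/w2b.png

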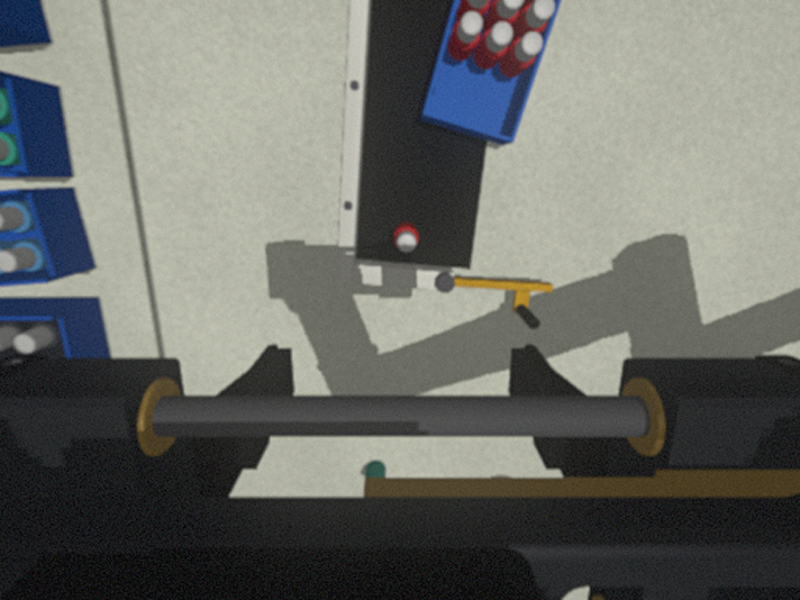

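```bash
python3 - <<'E'
from h import *
im,p=load("w2")
big(im,(210,120,370,225),"w2c",5); big(im,(210,0,370,100),"w2d",5)
E
```

```text
(no output)
```

View pics/w2c.png

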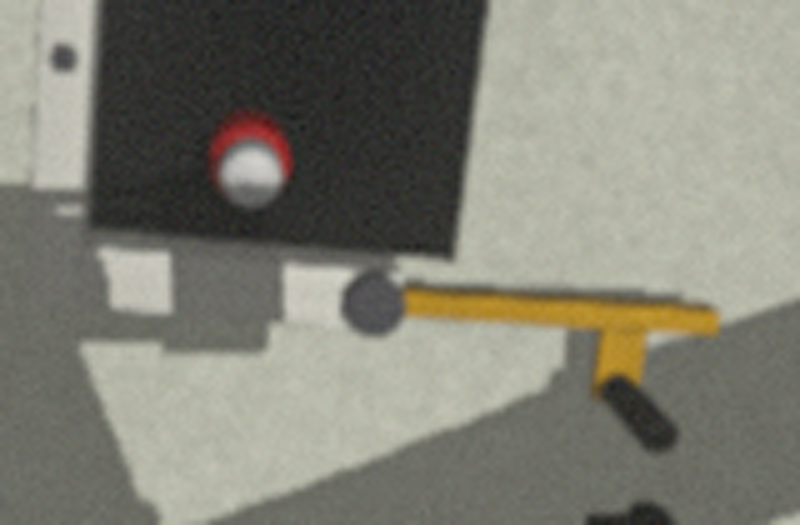

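View pics/w2d.png

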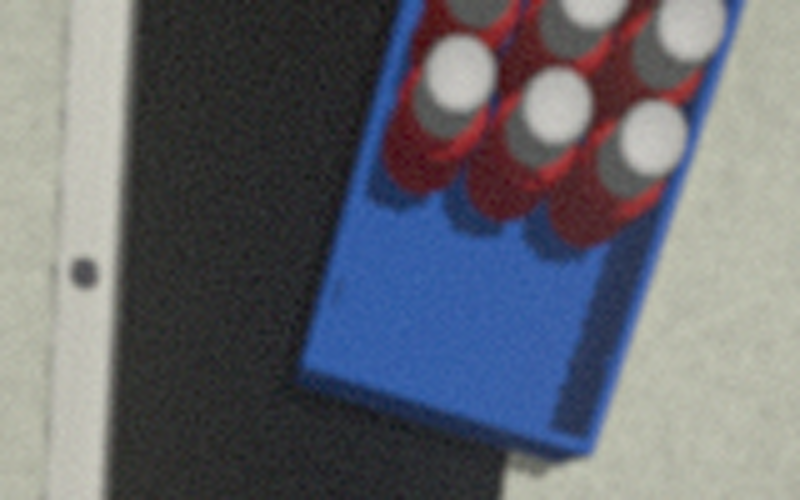

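```bash
python3 - <<'E'
from h import *
im,p=load("w2"); g=cv2.cvtColor(im,cv2.COLOR_RGB2GRAY).astype(float)
gs=cv2.GaussianBlur(g,(3,3),0)
# row profiles
for v in (10,40,80,110,140,155): print(v,np.round(gs[v,214:240]).astype(int))
for u in (235,250,270,285): print(u,np.round(gs[158:190,u]).astype(int))
E
```

```text
10 [181 181 181 182 182 180 178 173 168 172 182 191 194 194 195 196 195 196
 197 195 179 144 103  70  51  45]
40 [179 180 182 183 183 182 176 169 173 185 191 192 192 193 193 194 195 195
 184 154 112  78  56  48  48  48]
80 [180 179 177 174 171 170 175 183 187 188 188 190 191 191 193 191 176 141
  99  67  52  49  49  48  48  48]
110 [184 184 183 180 179 182 186 189 188 189 191 192 193 193 182 150 106  72
  56  51  49  48  48  50  49  49]
140 [179 176 173 176 184 187 187 189 189 189 191 192 184 158 116  78  57  50
  50  51  50  50  49  48  46  46]
155 [169 162 164 178 188 189 189 190 191 193 194 186 160 119  81  57  48  48
  47  47  48  49  48  48  49  48]
235 [ 43  46  48  47  45  44  46  58  79  96 107 128 161 187 194 195 194 191
 190 189 190 190 183 162 133 113 108 107 108 119 144 170]
250 [ 41  42  43  44  42  41  43  44  48  63  81  92  97 101 105 107 107 107
 106 106 107 109 109 108 107 108 108 109 109 107 107 118]
270 [ 46  47  48  48  48  49  49  48  48  49  56  75  93 106 130 165 192 199
 198 196 195 195 196 197 195 190 182 178 180 183 185 186]
285 [ 49  49  49  48  49  50  50  50  49  50  50  56  70  89  99  94  84  79
  81  84  84  83  83  84  83  83  82  85 104 140 171 184]
```

```bash
cat >> h.py <<'E'
def cross(a,lev):
    # first falling/rising crossing subpixel
    s=np.sign(a-lev); i=np.where(s[:-1]!=s[1:])[0][0]; return i+(a[i]-lev)/(a[i]-a[i+1])
E
python3 - <<'E'
from h import *
im,p=load("w2"); gs=cv2.GaussianBlur(cv2.cvtColor(im,cv2.COLOR_RGB2GRAY).astype(np.float32),(3,3),0).astype(float)
A=[];B=[]
for v in range(5,158,3):
    if 45<=v<=62 or 125<v<138: continue
    r=gs[v,226:242]
    A.append(onz(p,226+cross(r,75),v,0)[:2]); B.append(onz(p,226+cross(r,165),v,.035)[:2])
def fit(P):
    P=np.array(P,np.float32); vx,vy,x,y=cv2.fitLine(P,cv2.DIST_HUBER,0,.01,.01).ravel(); return np.array([x,y]),np.array([vx,vy])
for n,P in (("bot",A),("top",B)):
    c,d=fit(P); d=d*np.sign(d[1]); print(n,c,d,"yaw",np.degrees(np.arctan2(-d[0],d[1])))
C=[];D=[]
for u in list(range(231,241)): D.append(onz(p,u,160+cross(gs[160:180,u],150),.035)[:2])
for u in range(269,276): D.append(onz(p,u,160+cross(gs[160:180,u],150),.035)[:2])
for u in range(232,288): C.append(onz(p,u,160+cross(gs[160:180,u],72),0)[:2])
for n,P in (("stopbot",C),("stoptop",D)):
    c,d=fit(P); d=d*np.sign(d[0]); print(n,c,d,"yaw",np.degrees(np.arctan2(d[1],d[0])))
def inter(a,b):
    c,d=fit(a);e,f=fit(b); s=np.linalg.solve(np.c_[d,-f],e-c); return c+d*s[0]
print("corner bot",inter(A,C),"top",inter(B,D))
# bin rim corners z=.05, from w2d crop px /5 + (210,0)
for n,(u,v) in dict(c1=(303,372),c2=(592,452)).items(): print(n,onz(p,210+u/5,v/5,.05))
print("rimR",[onz(p,210+u/5,v/5,.05)[:2] for u,v in((745,0),(592,452))])
print("rimL",[onz(p,210+u/5,v/5,.05)[:2] for u,v in((405,0),(303,372))])
print("cap",onz(p,210+252/5,120+165/5,.084), "base",onz(p,210+251/5,120+152/5,.05))
print("hinge",onz(p,210+374/5,120+302/5,.04),"post top",onz(p,210+655/5,120+435/5,.092),"post base",onz(p,210+615/5,120+393/5,.038))
print("bar end",onz(p,210+716/5,120+318/5,.038))
E
```

```text
Traceback (most recent call last):
  File "h.py", line 23, in cross
    s=np.sign(a-lev); i=np.where(s[:-1]!=s[1:])[0][0]; return i+(a[i]-lev)/(a[i]-a[i+1])
                        ~~~~~~~~~~~~~~~~~~~~~~~~~~^^^
IndexError: index 0 is out of bounds for axis 0 with size 0
```

```bash
cat > m1.py <<'E'
from h import *
im,p=load("w2"); gs=cv2.GaussianBlur(cv2.cvtColor(im,cv2.COLOR_RGB2GRAY).astype(np.float32),(3,3),0).astype(float)
A=[];B=[]
for v in range(5,153,3):
    if 45<=v<=62 or 122<v<138: continue
    r=gs[v,223:242]
    A.append(onz(p,223+cross(r,75),v,0)[:2]); B.append(onz(p,223+cross(r,165),v,.035)[:2])
def fit(P):
    P=np.array(P,np.float32); vx,vy,x,y=cv2.fitLine(P,cv2.DIST_HUBER,0,.01,.01).ravel(); return np.array([x,y]),np.array([vx,vy])
for n,P in (("bot",A),("top",B)):
    c,d=fit(P); d=d*np.sign(d[1]); print(n,c,d,"yaw",np.degrees(np.arctan2(-d[0],d[1])))
C=[];D=[]
for u in list(range(233,241))+list(range(269,276)): D.append(onz(p,u,160+cross(gs[160:180,u],150),.035)[:2])
for u in range(234,286): C.append(onz(p,u,160+cross(gs[160:180,u],72),0)[:2])
for n,P in (("stopbot",C),("stoptop",D)):
    c,d=fit(P); d=d*np.sign(d[0]); print(n,c,d,"yaw",np.degrees(np.arctan2(d[1],d[0])))
def inter(a,b):
    c,d=fit(a);e,f=fit(b); s=np.linalg.solve(np.c_[d,-f],e-c); return c+d*s[0]
print("corner bot",inter(A,C),"top",inter(B,D))
for n,(u,v) in dict(c1=(303,372),c2=(592,452)).items(): print(n,onz(p,210+u/5,v/5,.05))
print("rimR",[onz(p,210+u/5,v/5,.05)[:2] for u,v in((745,0),(592,452))])
print("rimL",[onz(p,210+u/5,v/5,.05)[:2] for u,v in((405,0),(303,372))])
print("cap",onz(p,210+252/5,120+165/5,.084), "base",onz(p,210+251/5,120+152/5,.05))
print("hinge",onz(p,210+374/5,120+302/5,.04),"post top",onz(p,210+655/5,120+435/5,.092),"post base",onz(p,210+615/5,120+393/5,.038))
print("bar end",onz(p,210+716/5,120+318/5,.038))
E
python3 m1.py
```

```text
bot [ 0.66366285 -0.06492805] [0.0875408 0.9961609] yaw -5.0221467
top [ 0.6654247  -0.06220676] [0.08931778 0.99600315] yaw -5.12436
stopbot [0.62611204 0.08776435] [ 0.9962195  -0.08687193] yaw -4.983677
stoptop [0.62263954 0.08850844] [ 0.9962284  -0.08676965] yaw -4.977794
corner bot [0.67669356 0.08335356] top [0.67850393 0.08364277]
c1 [ 0.59439857 -0.08211043  0.05      ]
c2 [ 0.49419334 -0.05636216  0.05      ]
rimR [array([ 0.45459767, -0.19238587]), array([ 0.49419334, -0.05636216])]
rimL [array([ 0.56323208, -0.19228782]), array([ 0.59439857, -0.08211043])]
cap [0.61214006 0.04674028 0.084     ] base [0.61179433 0.04676979 0.05      ]
hinge [0.56428689 0.10558799 0.04      ] post top [0.46879198 0.14198108 0.092     ] post base [0.46842298 0.14308581 0.038     ]
bar end [0.4314891  0.11285444 0.038     ]
```

The raised view gives these positions:

| Item | Position / angle |
|---|---|
| Fixture corner | about (0.6775, 0.0835), yaw −5.0° |
| Bin's +y rim corners | (0.594, −0.082) and (0.494, −0.056), yaw about −15.7° |
| Bottle | (0.612, 0.047) |
| Hinge | (0.564, 0.106), which agrees with the fixture pose |
| Gate | about 1.54 rad |

Next I'll go down over the bottle.

```bash
python3 -m inch '[{"jaw":0,"x":-0.15,"y":-0.12,"z":-1,"ax":0,"ay":0,"az":0},{"jaw":0,"x":0,"y":0,"z":-1,"ax":0,"ay":0,"az":0},{"jaw":0,"x":0,"y":0,"z":-1,"ax":0,"ay":0,"az":0},{"jaw":0,"x":0,"y":0,"z":-1,"ax":0,"ay":0,"az":0},{"jaw":0,"x":0,"y":0,"z":0,"ax":0,"ay":0,"az":0},{"jaw":0,"x":0,"y":0,"z":0,"ax":0,"ay":0,"az":0}]'
```

```text
time_s: 1.5
tcp_pos: [0.6071, 0.044, 0.1495]
ee_rot: [[-0.004, -1.0, -0.02], [-1.0, 0.004, -0.003], [0.003, 0.02, -1.0]]
wrist_force: [1.0, -0.1, 0.8]
gripper_width: 1.002
```

```bash
python3 -m inch '[{"jaw":0,"x":0.08,"y":0.04,"z":-0.5,"ax":0,"ay":-0.11,"az":0},{"jaw":0,"x":0,"y":0,"z":-0.3,"ax":0,"ay":0,"az":0},{"jaw":0,"x":0,"y":0,"z":0,"ax":0,"ay":0,"az":0}]'
```

```text
time_s: 1.88
tcp_pos: [0.6178, 0.0476, 0.1096]
ee_rot: [[-0.003, -1.0, 0.015], [-1.0, 0.003, 0.001], [-0.001, -0.015, -1.0]]
wrist_force: [0.5, 0.4, 0.1]
gripper_width: 0.999
```

```bash
python3 -m inch '[{"jaw":0,"x":0,"y":0,"z":0,"ax":0,"ay":0,"az":0},{"jaw":0,"x":0,"y":0,"z":0,"ax":0,"ay":0,"az":0}]'; python3 - <<'E'
from h import *
im,p=snap("wrist","w3"); big(im,(0,0,512,384),"w3b")
E
```

```text
time_s: 2.12
tcp_pos: [0.6204, 0.0481, 0.1141]
ee_rot: [[-0.002, -1.0, 0.023], [-1.0, 0.002, 0.002], [-0.002, -0.023, -1.0]]
wrist_force: [-0.2, 0.2, 0.2]
gripper_width: 1.0
```

View pics/w3b.png

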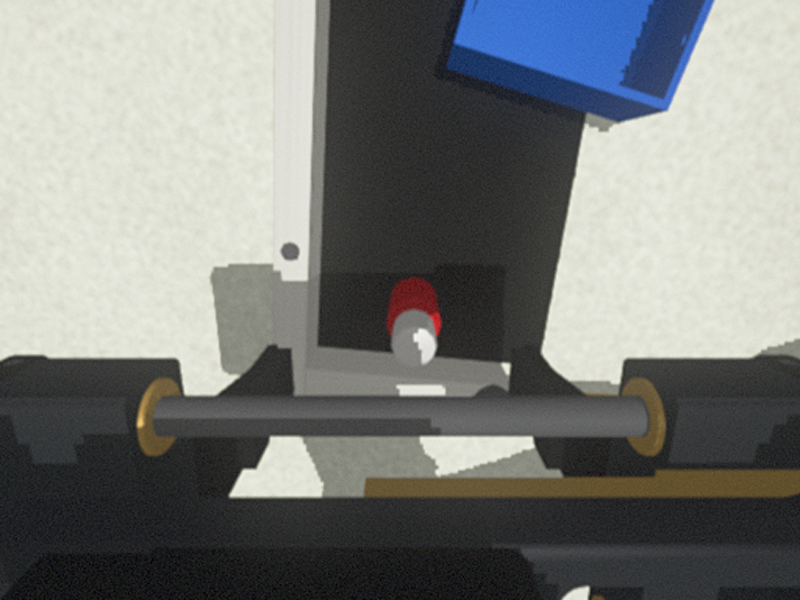

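```bash
python3 - <<'E'
from h import *
im,p=load("w3"); print(onz(p,414/1.5625,338/1.5625,.084), sense()["tcp_pos"], sense()["ee_rot"][:,2])
for a in (446/1.5625,68/1.5625),(666/1.5625,108/1.5625): print(onz(p,*a,.05))
E
python3 -m inch '[{"jaw":0,"x":-0.1,"y":-0.02,"z":-0.4,"ax":0,"ay":0.12,"az":0},{"jaw":0,"x":0,"y":0,"z":-0.4,"ax":0,"ay":0,"az":0},{"jaw":0,"x":0,"y":0,"z":0,"ax":0,"ay":0,"az":0}]'
```

```text
[0.61393871 0.04591991 0.084     ] [0.62055081 0.04810465 0.11416336] [ 0.02321178  0.00221068 -0.99972813]
[ 0.59964431 -0.07432005  0.05      ]
[ 0.49639928 -0.05667083  0.05      ]
time_s: 2.55
tcp_pos: [0.6135, 0.0467, 0.0641]
ee_rot: [[-0.003, -1.0, 0.0], [-1.0, 0.003, 0.003], [-0.003, -0.0, -1.0]]
wrist_force: [0.2, -0.4, 0.0]
gripper_width: 1.001
```

```bash
python3 -m inch '[{"jaw":0,"x":0,"y":0,"z":-0.14,"ax":0,"ay":0,"az":0},{"jaw":120,"x":0,"y":0,"z":0,"ax":0,"ay":0,"az":0},{"jaw":255,"x":0,"y":0,"z":0,"ax":0,"ay":0,"az":0},{"jaw":255,"x":0,"y":0,"z":0,"ax":0,"ay":0,"az":0},{"jaw":255,"x":0,"y":0,"z":0,"ax":0,"ay":0,"az":0},{"jaw":255,"x":0,"y":0,"z":0,"ax":0,"ay":0,"az":0}]'
```

```text
time_s: 3.3
tcp_pos: [0.6147, 0.047, 0.057]
ee_rot: [[-0.002, -1.0, 0.003], [-1.0, 0.002, 0.003], [-0.004, -0.003, -1.0]]
wrist_force: [-0.5, 0.1, 0.2]
gripper_width: 0.517
```

```bash
python3 -m inch '[{"jaw":255,"x":0,"y":0,"z":0,"ax":0,"ay":0,"az":0},{"jaw":255,"x":0,"y":0,"z":0,"ax":0,"ay":0,"az":0},{"jaw":255,"x":0,"y":0,"z":0,"ax":0,"ay":0,"az":0},{"jaw":255,"x":0,"y":0,"z":0,"ax":0,"ay":0,"az":0},{"jaw":255,"x":0,"y":0,"z":0,"ax":0,"ay":0,"az":0}]'
```

```text
time_s: 3.92
tcp_pos: [0.6148, 0.047, 0.0572]
ee_rot: [[-0.002, -1.0, 0.004], [-1.0, 0.002, 0.004], [-0.004, -0.004, -1.0]]
wrist_force: [-0.4, -0.5, 0.8]
gripper_width: 0.242
```

The jaws stopped at 0.242 (21 mm), so the cap is held. I'll lift and carry it.

```bash
python3 -m inch '[{"jaw":255,"x":0,"y":0,"z":0.8,"ax":0,"ay":0,"az":0},{"jaw":255,"x":0,"y":0,"z":0.9,"ax":0,"ay":0,"az":0},{"jaw":255,"x":-0.2,"y":-0.4,"z":0.3,"ax":0,"ay":0,"az":-0.4},{"jaw":255,"x":-0.2,"y":-0.4,"z":0.3,"ax":0,"ay":0,"az":-0.4},{"jaw":255,"x":-0.2,"y":-0.2,"z":0,"ax":0,"ay":0,"az":-0.4},{"jaw":255,"x":0,"y":0,"z":0,"ax":0,"ay":0,"az":0},{"jaw":255,"x":0,"y":0,"z":0,"ax":0,"ay":0,"az":0}]'; python3 - <<'E'
from h import *
im,p=snap("wrist","w4"); big(im,(0,0,512,384),"w4b"); print(sense()["tcp_pos"])
E
```

```text
time_s: 4.8
tcp_pos: [0.5735, -0.0169, 0.1954]
ee_rot: [[-0.221, -0.975, -0.004], [-0.975, 0.221, 0.003], [-0.002, 0.005, -1.0]]
wrist_force: [0.8, 0.4, -0.8]
gripper_width: 0.247
[ 0.57334154 -0.01682777  0.1952446 ]
```

View pics/w4b.png

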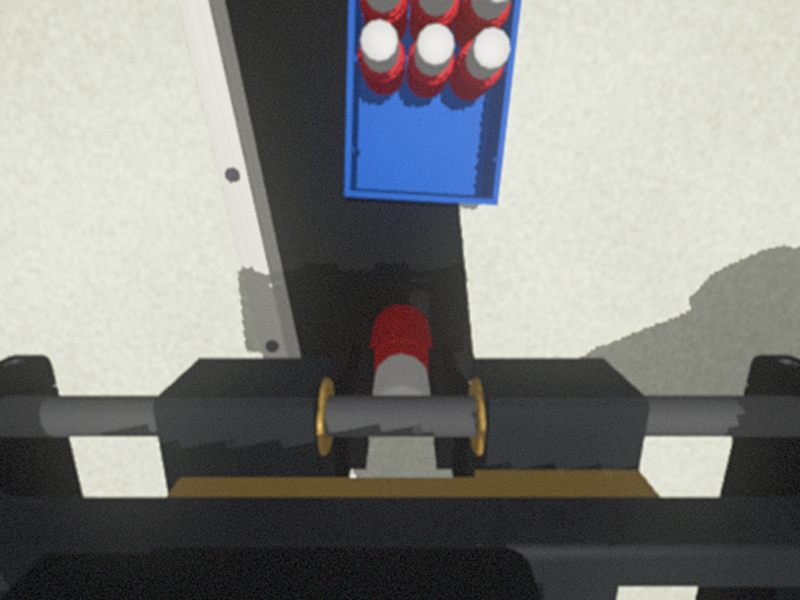

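The bottle hangs straight in the jaws. The bin's front rim corners are now clear at (345,196) and (498,204).

```bash
python3 - <<'E'
from h import *
im,p=load("w4")
q=[onz(p,u/1.5625,v/1.5625,.05)[:2] for u,v in ((345,196),(498,204),(350,2),(521,2))]
for a in q: print(a)
def yaw(d): return np.degrees(np.arctan2(d[1],d[0]))
print(yaw(q[0]-q[1]), np.linalg.norm(q[0]-q[1]), yaw(q[0]-q[2])-90, yaw(q[1]-q[3])-90)
th=np.radians((yaw(q[0]-q[1])+yaw(q[0]-q[2])+yaw(q[1]-q[3])-180)/3)
x=np.array([np.cos(th),np.sin(th)]);y=np.array([-x[1],x[0]]); m=(q[0]+q[1])/2; print("th",np.degrees(th),"centre",m-.085*y,"target",m-.035*y+.020*x,"wallgrip",m-.032*y-.0505*x)
E
```

```text
[ 0.59526748 -0.08445914]
[ 0.49468712 -0.05615964]
[ 0.56302078 -0.19480053]
[ 0.46163128 -0.17197371]
-15.714587312388003 0.1044857424363006 -16.29073247189956 -15.929895375774578
th -15.978405053354049 centre [ 0.52157893 -0.15202546] target [ 0.55456999 -0.10946268] wallgrip [ 0.48761954 -0.0871717 ]
```

```bash
python3 -m inch '[{"jaw":255,"x":-0.15,"y":-0.7,"z":0,"ax":0,"ay":0,"az":-0.15},{"jaw":255,"x":-0.15,"y":-0.7,"z":0,"ax":0,"ay":0,"az":-0.15},{"jaw":255,"x":0,"y":0,"z":0,"ax":0,"ay":0,"az":0},{"jaw":255,"x":0,"y":0,"z":0,"ax":0,"ay":0,"az":0},{"jaw":255,"x":0,"y":0,"z":0,"ax":0,"ay":0,"az":0}]'
```

```text
time_s: 5.48
tcp_pos: [0.5565, -0.0997, 0.1923]
ee_rot: [[-0.267, -0.964, -0.008], [-0.964, 0.267, 0.004], [-0.001, 0.009, -1.0]]
wrist_force: [0.3, -0.4, -0.5]
gripper_width: 0.244
```

```bash
python3 -m inch '[{"jaw":255,"x":-0.03,"y":-0.16,"z":-0.4,"ax":0,"ay":0,"az":0},{"jaw":255,"x":0,"y":0,"z":-0.6,"ax":0,"ay":0,"az":0},{"jaw":255,"x":0,"y":0,"z":-0.5,"ax":0,"ay":0,"az":0},{"jaw":255,"x":0,"y":0,"z":-0.2,"ax":0,"ay":0,"az":0},{"jaw":255,"x":0,"y":0,"z":0,"ax":0,"ay":0,"az":0},{"jaw":255,"x":0,"y":0,"z":0,"ax":0,"ay":0,"az":0}]'
```

```text
time_s: 6.22
tcp_pos: [0.5586, -0.1049, 0.0899]
ee_rot: [[-0.258, -0.966, -0.002], [-0.966, 0.258, 0.003], [-0.003, 0.002, -1.0]]
wrist_force: [0.2, 1.0, 0.0]
gripper_width: 0.242
```

```bash
python3 -m inch '[{"jaw":255,"x":-0.07,"y":-0.07,"z":-0.2,"ax":0,"ay":0,"az":0},{"jaw":255,"x":0,"y":0,"z":-0.2,"ax":0,"ay":0,"az":0},{"jaw":255,"x":0,"y":0,"z":0,"ax":0,"ay":0,"az":0},{"jaw":255,"x":0,"y":0,"z":0,"ax":0,"ay":0,"az":0}]'
```

```text
time_s: 6.72
tcp_pos: [0.5551, -0.1095, 0.0663]
ee_rot: [[-0.258, -0.966, 0.002], [-0.966, 0.258, 0.003], [-0.004, -0.001, -1.0]]
wrist_force: [0.7, 0.3, -0.1]
gripper_width: 0.244
```

```bash
python3 -m inch '[{"jaw":255,"x":0,"y":0,"z":-0.08,"ax":0,"ay":0,"az":0},{"jaw":255,"x":0,"y":0,"z":0,"ax":0,"ay":0,"az":0},{"jaw":255,"x":0,"y":0,"z":-0.02,"ax":0,"ay":0,"az":0},{"jaw":255,"x":0,"y":0,"z":0,"ax":0,"ay":0,"az":0}]'
```

```text
time_s: 7.22
tcp_pos: [0.5562, -0.1095, 0.0612]
ee_rot: [[-0.258, -0.966, 0.004], [-0.966, 0.258, 0.003], [-0.004, -0.003, -1.0]]
wrist_force: [-0.6, 0.2, -0.0]
gripper_width: 0.245
```

Now at floor height, so I'll open partway and rise straight up.

```bash
python3 -m inch '[{"jaw":120,"x":0,"y":0,"z":0,"ax":0,"ay":0,"az":0},{"jaw":120,"x":0,"y":0,"z":0,"ax":0,"ay":0,"az":0},{"jaw":120,"x":0,"y":0,"z":0,"ax":0,"ay":0,"az":0},{"jaw":120,"x":0,"y":0,"z":0,"ax":0,"ay":0,"az":0},{"jaw":120,"x":0,"y":0,"z":0,"ax":0,"ay":0,"az":0}]';  python3 -m inch '[{"jaw":120,"x":0,"y":0,"z":0.4,"ax":0,"ay":0,"az":0},{"jaw":120,"x":0,"y":0,"z":0.6,"ax":0,"ay":0,"az":0},{"jaw":120,"x":0,"y":0.6,"z":0.6,"ax":0,"ay":0,"az":0},{"jaw":120,"x":0,"y":0.6,"z":0,"ax":0,"ay":0,"az":0},{"jaw":120,"x":0,"y":0,"z":0,"ax":0,"ay":0,"az":0},{"jaw":120,"x":0,"y":0,"z":0,"ax":0,"ay":0,"az":0}]'; python3 - <<'E'
from h import *
im,p=snap("wrist","w5"); big(im,(0,0,512,384),"w5b"); print(sense()["tcp_pos"])
E
```

```text
time_s: 7.85
tcp_pos: [0.556, -0.1095, 0.061]
ee_rot: [[-0.258, -0.966, 0.004], [-0.966, 0.258, 0.003], [-0.004, -0.003, -1.0]]
wrist_force: [-0.8, -0.3, 0.8]
gripper_width: 0.523
time_s: 8.6
tcp_pos: [0.5552, -0.0362, 0.1595]
ee_rot: [[-0.259, -0.966, 0.003], [-0.966, 0.259, 0.004], [-0.004, -0.002, -1.0]]
wrist_force: [1.1, -0.1, -0.0]
gripper_width: 0.529
[ 0.555151   -0.03639838  0.15935506]
```

View pics/w5b.png

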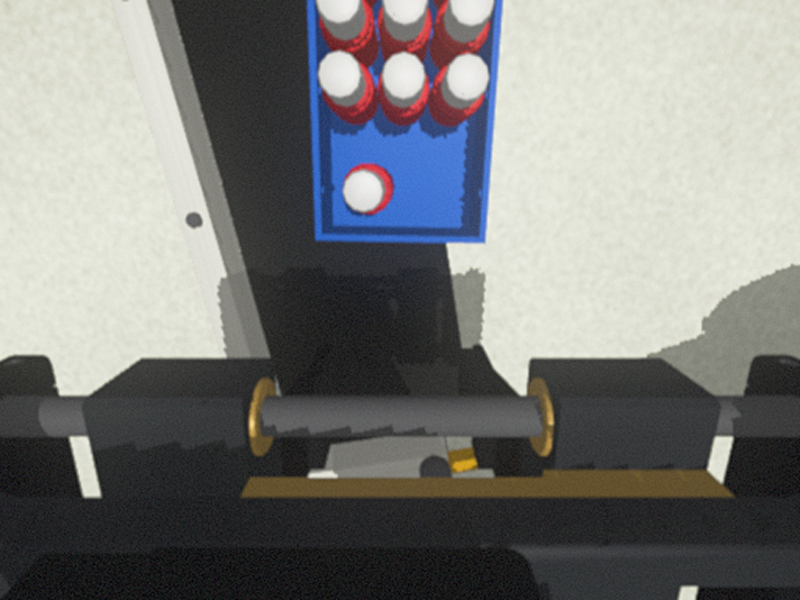

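The bottle stands upright in the empty space with its cap at (366,190). The front rim corners are at (317,240) and (486,241). Next I'll measure the spot on the −x wall to grip.

```bash
python3 - <<'E'
from h import *
im,p=load("w5")
q=[onz(p,u/1.5625,v/1.5625,.05)[:2] for u,v in ((316,240.5),(486,242),(308,2),(504,2))]
def yaw(d): return np.degrees(np.arctan2(d[1],d[0]))
print(q,yaw(q[0]-q[1]), np.linalg.norm(q[0]-q[1]), yaw(q[0]-q[2])-90, yaw(q[1]-q[3])-90)
th=np.radians((yaw(q[0]-q[1])+yaw(q[0]-q[2])+yaw(q[1]-q[3])-180)/3)
x=np.array([np.cos(th),np.sin(th)]);y=np.array([-x[1],x[0]]); m=(q[0]+q[1])/2; c=m-.085*y;print("th",np.degrees(th),"centre",c,"wallgrip",m-.032*y-.0505*x)
b=onz(p,366/1.5625,190/1.5625,.088)[:2]; print("bottle in bin",(b-c)@x,(b-c)@y)
E
```

```text
[array([ 0.59574957, -0.08420309]), array([ 0.49465489, -0.05614238]), array([ 0.56007148, -0.2072312 ]), array([ 0.45866528, -0.1799536 ])] -15.512987940646191 0.1049168177452037 -16.172132862843412 -16.208161834060377
th -15.964427545849995 centre [ 0.52182379 -0.15189451] wallgrip [ 0.48784858 -0.08704903]
bottle in bin 0.018495623558228973 0.05317350810721576
```

```bash
python3 -m inch '[{"jaw":165,"x":-0.55,"y":-0.42,"z":0,"ax":0,"ay":0,"az":-0.1},{"jaw":165,"x":-0.55,"y":-0.42,"z":0,"ax":0,"ay":0,"az":0},{"jaw":165,"x":0,"y":0,"z":0,"ax":0,"ay":0,"az":0},{"jaw":165,"x":0,"y":0,"z":0,"ax":0,"ay":0,"az":0},{"jaw":165,"x":0,"y":0,"z":0,"ax":0,"ay":0,"az":0}]'
```

```text
time_s: 9.28
tcp_pos: [0.4876, -0.0906, 0.1574]
ee_rot: [[-0.281, -0.96, -0.0], [-0.96, 0.281, 0.003], [-0.002, 0.001, -1.0]]
wrist_force: [-0.6, 0.1, -0.6]
gripper_width: 0.353
```

Aligned (yaw −16.3°). I'll lower to above the rim, check, then go on to z≈0.028.

```bash
python3 -m inch '[{"jaw":165,"x":0,"y":0.05,"z":-0.5,"ax":0,"ay":0,"az":0},{"jaw":165,"x":0,"y":0,"z":-0.5,"ax":0,"ay":0,"az":0},{"jaw":165,"x":0,"y":0,"z":-0.4,"ax":0,"ay":0,"az":0},{"jaw":165,"x":0,"y":0,"z":0,"ax":0,"ay":0,"az":0},{"jaw":165,"x":0,"y":0,"z":0,"ax":0,"ay":0,"az":0}]'; python3 - <<'E'
from h import *
im,p=snap("wrist","w6"); big(im,(0,0,512,384),"w6b"); 
im,p=snap("side","s6"); big(im,(190,130,350,250),"s6b")
E
```

```text
time_s: 9.9
tcp_pos: [0.4926, -0.0859, 0.0721]
ee_rot: [[-0.277, -0.961, 0.004], [-0.961, 0.277, 0.002], [-0.003, -0.003, -1.0]]
wrist_force: [0.9, -0.1, -0.5]
gripper_width: 0.352
```

View pics/w6b.png

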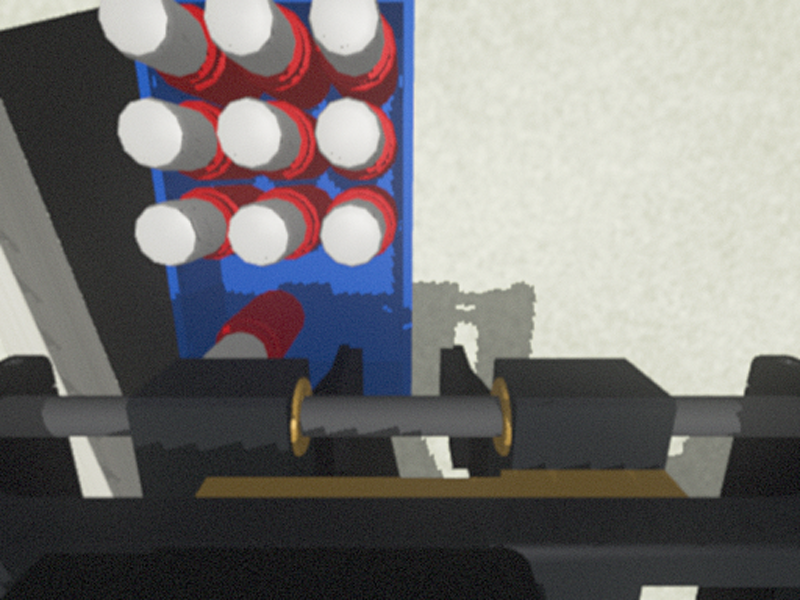

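View pics/s6b.png

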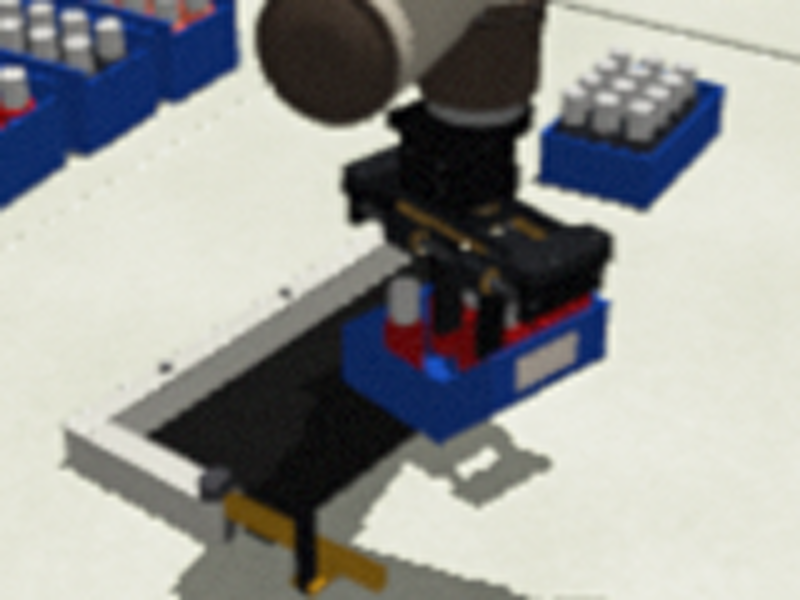

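The fingers straddle the −x wall, which is the blue edge at columns 403–413, and the stray bottle is clear of the inner finger. I'll go down and grip.

```bash
python3 -m inch '[{"jaw":165,"x":-0.08,"y":0,"z":-0.35,"ax":0,"ay":0,"az":0},{"jaw":165,"x":0,"y":0,"z":-0.25,"ax":0,"ay":0,"az":0},{"jaw":165,"x":0,"y":0,"z":0,"ax":0,"ay":0,"az":0},{"jaw":165,"x":0,"y":0,"z":0,"ax":0,"ay":0,"az":0}]'
```

```text
time_s: 10.5
tcp_pos: [0.4912, -0.0855, 0.04]
ee_rot: [[-0.277, -0.961, 0.015], [-0.961, 0.277, 0.003], [-0.007, -0.013, -1.0]]
wrist_force: [0.1, 0.2, 0.5]
gripper_width: 0.354
```

```bash
python3 -m inch '[{"jaw":165,"x":-0.06,"y":0,"z":-0.15,"ax":0,"ay":0.08,"az":0},{"jaw":165,"x":0,"y":0,"z":-0.05,"ax":0,"ay":0,"az":0},{"jaw":165,"x":0,"y":0,"z":0,"ax":0,"ay":0,"az":0},{"jaw":165,"x":0,"y":0,"z":0,"ax":0,"ay":0,"az":0}]'
```

```text
time_s: 11.0
tcp_pos: [0.4884, -0.0854, 0.0286]
ee_rot: [[-0.277, -0.961, 0.003], [-0.961, 0.277, 0.004], [-0.004, -0.002, -1.0]]
wrist_force: [0.5, 0.3, 0.3]
gripper_width: 0.351
```

```bash
python3 -m inch '[{"jaw":255,"x":0,"y":0,"z":0,"ax":0,"ay":0,"az":0},{"jaw":255,"x":0,"y":0,"z":0,"ax":0,"ay":0,"az":0},{"jaw":255,"x":0,"y":0,"z":0,"ax":0,"ay":0,"az":0},{"jaw":255,"x":0,"y":0,"z":0,"ax":0,"ay":0,"az":0},{"jaw":255,"x":0,"y":0,"z":0,"ax":0,"ay":0,"az":0},{"jaw":255,"x":0,"y":0,"z":0,"ax":0,"ay":0,"az":0}]'
```

```text
time_s: 11.75
tcp_pos: [0.4889, -0.0854, 0.0289]
ee_rot: [[-0.276, -0.961, 0.004], [-0.961, 0.276, 0.004], [-0.004, -0.003, -1.0]]
wrist_force: [0.1, -1.3, -0.5]
gripper_width: 0.047
```

Gripped at 0.047 (4.1 mm, the wall thickness). Next I'll drag the bin in short steps and turn it about 11° on the way.

```bash
python3 -m inch '[{"jaw":255,"x":0.1,"y":0.2,"z":0,"ax":0,"ay":0,"az":0.1},{"jaw":255,"x":0.1,"y":0.2,"z":0,"ax":0,"ay":0,"az":0.15},{"jaw":255,"x":0.1,"y":0.2,"z":0,"ax":0,"ay":0,"az":0.15},{"jaw":255,"x":0.1,"y":0.2,"z":0,"ax":0,"ay":0,"az":0.15},{"jaw":255,"x":0,"y":0,"z":0,"ax":0,"ay":0,"az":0}]'
```

```text
time_s: 12.38
tcp_pos: [0.5139, -0.0341, 0.0289]
ee_rot: [[-0.177, -0.984, 0.002], [-0.984, 0.177, 0.004], [-0.004, -0.002, -1.0]]
wrist_force: [0.7, -0.3, -0.9]
gripper_width: 0.043
```

```bash
python3 -m inch '[{"jaw":255,"x":0.15,"y":0.25,"z":0,"ax":0,"ay":0,"az":0.12},{"jaw":255,"x":0.15,"y":0.25,"z":0,"ax":0,"ay":0,"az":0.12},{"jaw":255,"x":0.15,"y":0.25,"z":0,"ax":0,"ay":0,"az":0.12},{"jaw":255,"x":0.15,"y":0.25,"z":0,"ax":0,"ay":0,"az":0.08},{"jaw":255,"x":0,"y":0.1,"z":0,"ax":0,"ay":0,"az":0},{"jaw":255,"x":0,"y":0,"z":0,"ax":0,"ay":0,"az":0}]'
```

```text
time_s: 13.12
tcp_pos: [0.5515, 0.036, 0.0289]
ee_rot: [[-0.096, -0.995, 0.001], [-0.995, 0.096, 0.003], [-0.003, -0.0, -1.0]]
wrist_force: [-1.8, -1.6, 2.8]
gripper_width: 0.047
```

```bash
python3 - <<'E'
from h import *
im,p=snap("wrist","w7"); big(im,(0,0,512,384),"w7b"); 
im,p=snap("side","s7"); big(im,(190,130,350,250),"s7b")
im,p=snap("scene","c7"); big(im,(180,140,340,260),"c7b")
E
```

```text
(no output)
```

View pics/w7b.png

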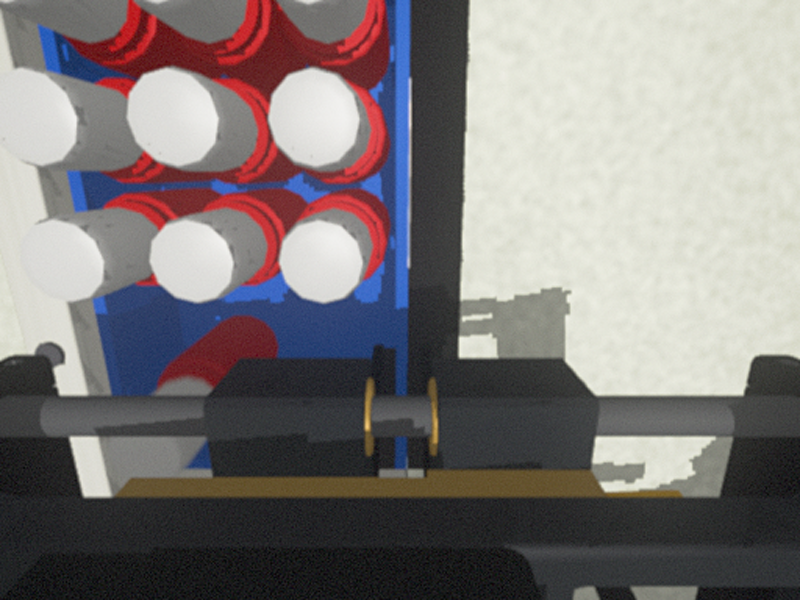

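View pics/c7b.png

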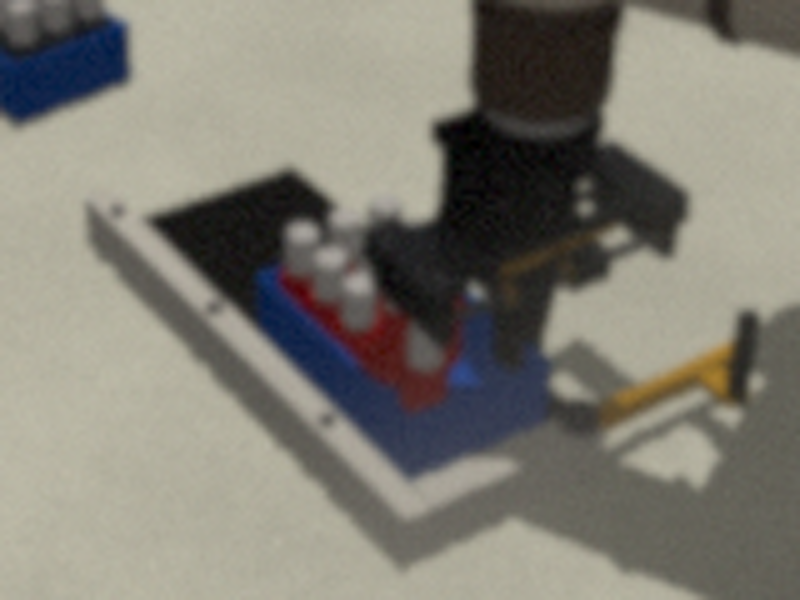

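View pics/s7b.png

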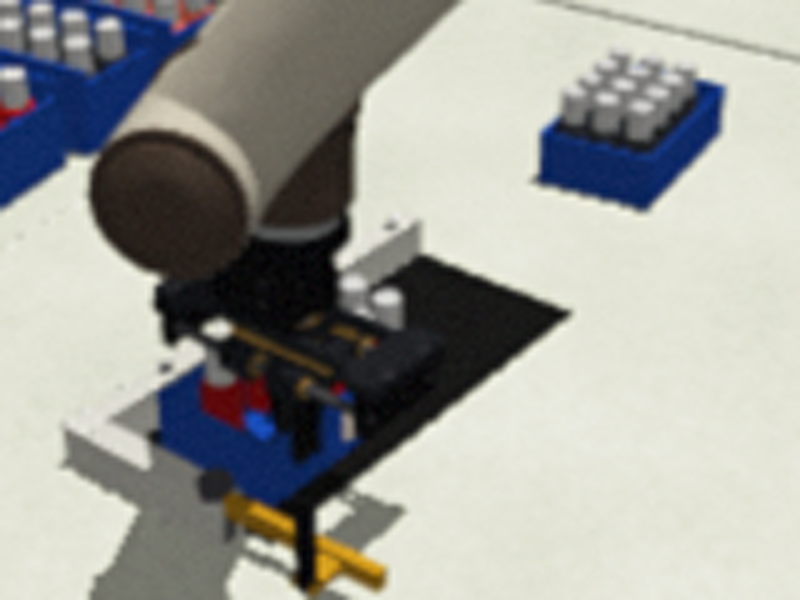

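The bin is nearly parallel (tool yaw −5.5°) and the bottle is still standing. By calculation about 18 mm remains to the fence and 28 mm to the stop, so I'll creep in.

```bash
python3 -m inch '[{"jaw":255,"x":0.08,"y":0.12,"z":0,"ax":0,"ay":0,"az":0.03},{"jaw":255,"x":0.08,"y":0.12,"z":0,"ax":0,"ay":0,"az":0},{"jaw":255,"x":0.06,"y":0.1,"z":0,"ax":0,"ay":0,"az":0},{"jaw":255,"x":0,"y":0,"z":0,"ax":0,"ay":0,"az":0}]'
```

```text
time_s: 13.78
tcp_pos: [0.5648, 0.0561, 0.029]
ee_rot: [[-0.094, -0.996, -0.0], [-0.996, 0.094, 0.003], [-0.003, 0.0, -1.0]]
wrist_force: [-1.3, 1.4, 0.6]
gripper_width: 0.043
```

```bash
python3 -m inch '[{"jaw":255,"x":0.05,"y":0.05,"z":0,"ax":0,"ay":0,"az":0.02},{"jaw":255,"x":0.05,"y":0.04,"z":0,"ax":0,"ay":0,"az":0},{"jaw":255,"x":0,"y":0,"z":0,"ax":0,"ay":0,"az":0}]'; python3 -m inch '[{"jaw":255,"x":0.03,"y":0.03,"z":0,"ax":0,"ay":0,"az":0},{"jaw":255,"x":0,"y":0,"z":0,"ax":0,"ay":0,"az":0}]'
```

```text
time_s: 14.15
tcp_pos: [0.5708, 0.0616, 0.0289]
ee_rot: [[-0.09, -0.996, -0.001], [-0.996, 0.09, 0.003], [-0.003, 0.001, -1.0]]
wrist_force: [-0.1, -0.6, 1.7]
gripper_width: 0.041
time_s: 14.4
tcp_pos: [0.5721, 0.0629, 0.0289]
ee_rot: [[-0.09, -0.996, -0.002], [-0.996, 0.09, 0.002], [-0.002, 0.003, -1.0]]
wrist_force: [-0.8, -2.6, 1.8]
gripper_width: 0.044
```

```bash
for i in 1 2; do :; done; python3 -m inch '[{"jaw":255,"x":0,"y":0.04,"z":0,"ax":0,"ay":0,"az":0}]'; python3 -m inch '[{"jaw":255,"x":0,"y":0.04,"z":0,"ax":0,"ay":0,"az":0}]'; python3 -m inch '[{"jaw":255,"x":0.04,"y":0,"z":0,"ax":0,"ay":0,"az":0}]';python3 -m inch '[{"jaw":255,"x":0.04,"y":0,"z":0,"ax":0,"ay":0,"az":0}]'
```

```text
time_s: 14.52
tcp_pos: [0.5721, 0.0631, 0.029]
ee_rot: [[-0.09, -0.996, -0.003], [-0.996, 0.09, -0.001], [0.001, 0.003, -1.0]]
wrist_force: [1.6, -15.8, 2.2]
gripper_width: 0.044
time_s: 14.65
tcp_pos: [0.5721, 0.0631, 0.029]
ee_rot: [[-0.089, -0.996, -0.004], [-0.996, 0.089, -0.004], [0.005, 0.004, -1.0]]
wrist_force: [1.6, -12.7, 2.2]
gripper_width: 0.042
time_s: 14.78
tcp_pos: [0.5739, 0.0626, 0.0289]
ee_rot: [[-0.09, -0.996, -0.005], [-0.996, 0.09, -0.004], [0.005, 0.005, -1.0]]
wrist_force: [-2.1, -0.6, 2.3]
gripper_width: 0.044
time_s: 14.9
tcp_pos: [0.5743, 0.0625, 0.0289]
ee_rot: [[-0.091, -0.996, -0.01], [-0.996, 0.091, -0.005], [0.006, 0.009, -1.0]]
wrist_force: [-10.6, 1.4, 10.9]
gripper_width: 0.046
```

Both faces give contact: −15.8 N in y at the stop and −10.6 N in x at the fence. One more small press on each, then release.

```bash
python3 -m inch '[{"jaw":255,"x":0.03,"y":0,"z":0,"ax":0,"ay":0,"az":0}]';python3 -m inch '[{"jaw":255,"x":0,"y":0.03,"z":0,"ax":0,"ay":0,"az":0}]'; python3 -m inch '[{"jaw":255,"x":0.02,"y":0.02,"z":0,"ax":0,"ay":0,"az":0}]'; python3 -m inch '[{"jaw":180,"x":0,"y":0,"z":0,"ax":0,"ay":0,"az":0},{"jaw":180,"x":0,"y":0,"z":0,"ax":0,"ay":0,"az":0},{"jaw":180,"x":0,"y":0,"z":0,"ax":0,"ay":0,"az":0},{"jaw":180,"x":0,"y":0,"z":0,"ax":0,"ay":0,"az":0}]'
```

```text
time_s: 15.02
tcp_pos: [0.5742, 0.0625, 0.0289]
ee_rot: [[-0.091, -0.996, -0.014], [-0.996, 0.091, -0.005], [0.006, 0.013, -1.0]]
wrist_force: [-7.1, -1.3, 7.2]
gripper_width: 0.044
time_s: 15.15
tcp_pos: [0.5741, 0.0629, 0.029]
ee_rot: [[-0.09, -0.996, -0.014], [-0.996, 0.09, -0.008], [0.009, 0.014, -1.0]]
wrist_force: [3.2, -15.2, -0.1]
gripper_width: 0.044
time_s: 15.28
tcp_pos: [0.5741, 0.0626, 0.0289]
ee_rot: [[-0.09, -0.996, -0.017], [-0.996, 0.09, -0.01], [0.011, 0.016, -1.0]]
wrist_force: [-5.8, -5.8, 5.6]
gripper_width: 0.045
time_s: 15.78
tcp_pos: [0.5765, 0.0649, 0.0286]
ee_rot: [[-0.088, -0.996, -0.012], [-0.996, 0.088, -0.007], [0.008, 0.012, -1.0]]
wrist_force: [0.7, -0.1, -0.4]
gripper_width: 0.284
```

```bash
python3 -m inch '[{"jaw":180,"x":-0.03,"y":0,"z":0.2,"ax":0,"ay":0,"az":0},{"jaw":180,"x":0,"y":0,"z":0.7,"ax":0,"ay":0,"az":0},{"jaw":180,"x":0,"y":0,"z":0.9,"ax":0,"ay":0.05,"az":0},{"jaw":180,"x":0.4,"y":0.4,"z":1,"ax":0,"ay":0,"az":0},{"jaw":180,"x":0.4,"y":0.3,"z":0.6,"ax":0,"ay":0,"az":0},{"jaw":180,"x":0,"y":0,"z":0,"ax":0,"ay":0,"az":0},{"jaw":180,"x":0,"y":0,"z":0,"ax":0,"ay":0,"az":0}]'; python3 - <<'E'
from h import *
im,p=snap("wrist","w8"); big(im,(0,0,512,384),"w8b"); print(-np.array(p["R"]).T@p["t"])
im,p=snap("scene","c8"); big(im,(180,140,340,260),"c8b")
E
```

```text
time_s: 16.65
tcp_pos: [0.6185, 0.105, 0.2375]
ee_rot: [[-0.087, -0.996, -0.019], [-0.996, 0.087, -0.006], [0.007, 0.018, -1.0]]
wrist_force: [-0.5, -0.4, 0.2]
gripper_width: 0.293
[0.61416023 0.03088787 0.39987686]
```

View pics/w8b.png

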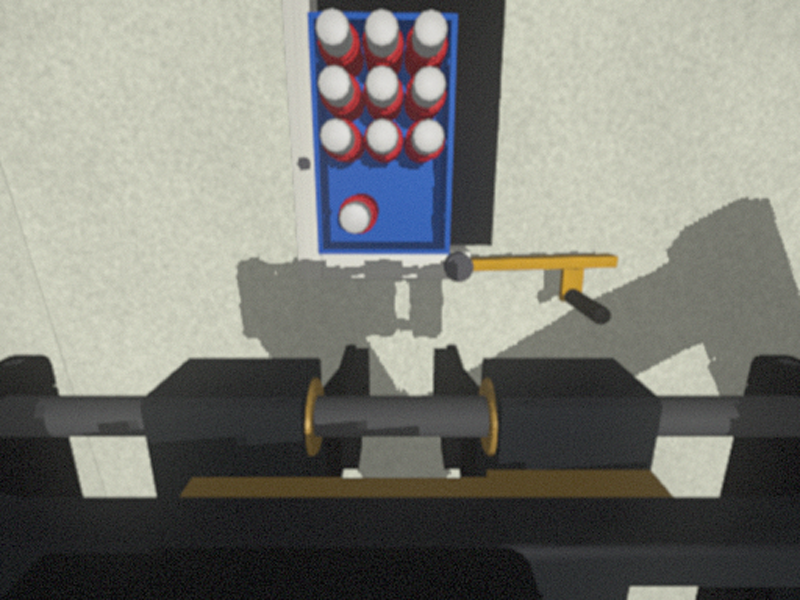

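View pics/c8b.png

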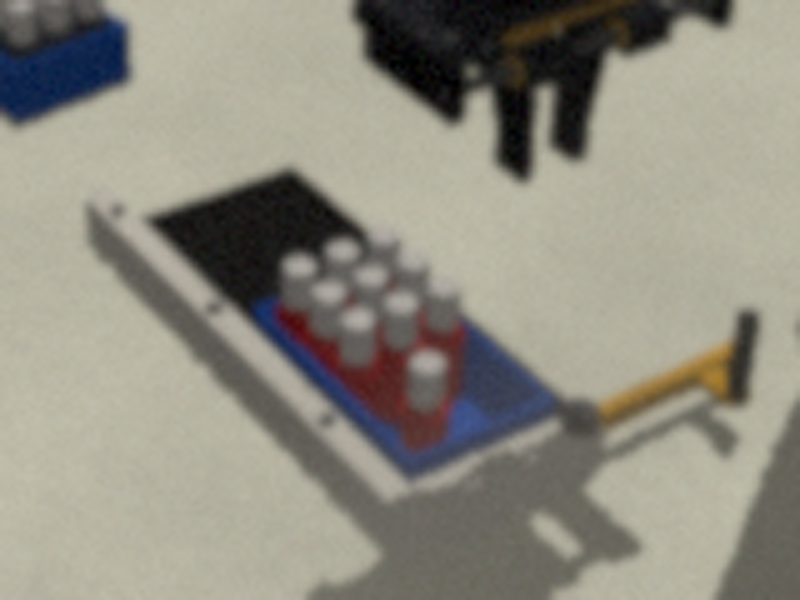

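The bin now sits in the corner and the bottle stands. I'll measure squareness from the rim edges.

```bash
python3 - <<'E'
from h import *
im,p=load("w8")
hsv=cv2.cvtColor(im,cv2.COLOR_RGB2HSV)
m=cv2.inRange(hsv,(105,120,60),(125,255,255)); 
n,l,s,c=cv2.connectedComponentsWithStats(m); 
# left edge (fence side) and right edge and bottom edge of bin mask
L=[];Rr=[];Bt=[]
B=[]
for v in range(15,150,2):
    r=np.where(m[v,190:300])[0]
    if len(r): L.append((190+r[0]-.5,v)); Rr.append((190+r[-1]+.5,v))
for u in range(208,284,2):
    r=np.where(m[100:175,u])[0]
    if len(r): Bt.append((u,100+r[-1]+.5))
def fit(Q):
    P=np.array([onz(p,u,v,.05)[:2] for u,v in Q],np.float32); vx,vy,x,y=cv2.fitLine(P,cv2.DIST_HUBER,0,.001,.001).ravel(); return np.array([x,y]),np.array([vx,vy])
f=np.radians(-5.0); fx=np.array([np.cos(f),np.sin(f)]);fy=np.array([-fx[1],fx[0]]); o=np.array([.6775,.0835])
for n,Q in zip("LRB",(L,Rr,Bt)):
    c,d=fit(Q); a=np.degrees(np.arctan2(d[1],d[0]))%90; print(n,"yaw",a-90 if a>45 else a,"fix",(c-o)@fx,(c-o)@fy)
c1,d1=fit(L);c2,d2=fit(Bt); s=np.linalg.solve(np.c_[d1,-d2],c2-c1); k=c1+d1*s[0]; print("corner",k,"fix",(k-o)@fx,(k-o)@fy)
big(im,(190,0,310,90),"w8c"); big(im,(190,90,310,180),"w8d")
E
```

```text
L yaw -5.1884155 fix -9.262645231327285e-05 -0.09200855753912525
R yaw -5.182625 fix -0.10479134294275486 -0.09216395909519418
B yaw -5.1931458 fix -0.049555283056471944 -0.0005347165992663265
corner [0.6776456 0.0827821] fix 0.00020763824765594036 -0.0007024716395765147
```

View pics/w8c.png

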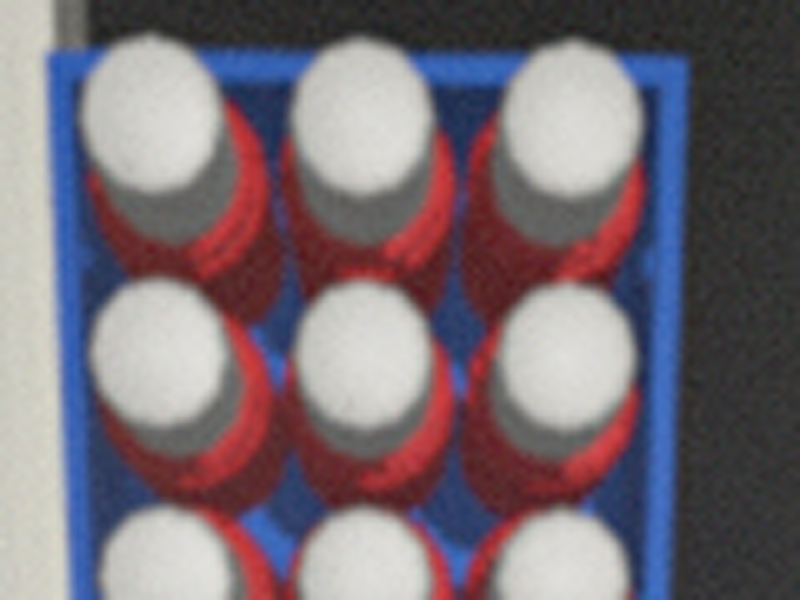

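View pics/w8d.png

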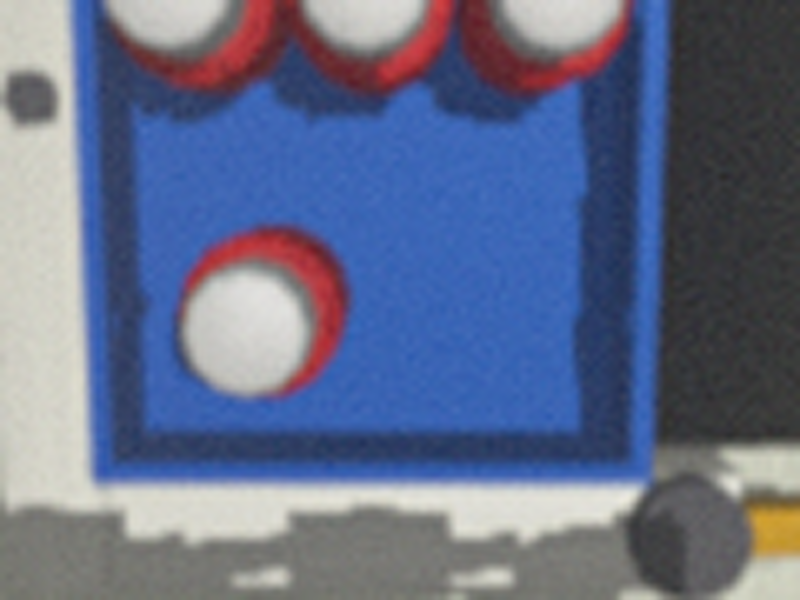

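Bin yaw is −5.19° against a fixture yaw of about −5.0°. The corner is at (+0.2, −0.7) mm, so it is flush and square. Now the gate post.

```bash
python3 - <<'E'
from h import *
im,p=load("w8")
print(onz(p,602/1.5625,313/1.5625,.092),onz(p,568/1.5625,291/1.5625,.038), "barend",onz(p,617/1.5625,261/1.5625,.038),"hinge",onz(p,459/1.5625,265/1.5625,.04))
print(sense()["tcp_pos"])
big(im,(270,140,420,230),"w8e")
E
```

```text
[0.46873293 0.1401461  0.092     ] [0.47310998 0.13675985 0.038     ] barend [0.43218342 0.11442702 0.038     ] hinge [0.56519669 0.10530288 0.04      ]
[0.61857469 0.10470487 0.23717795]
```

View pics/w8e.png

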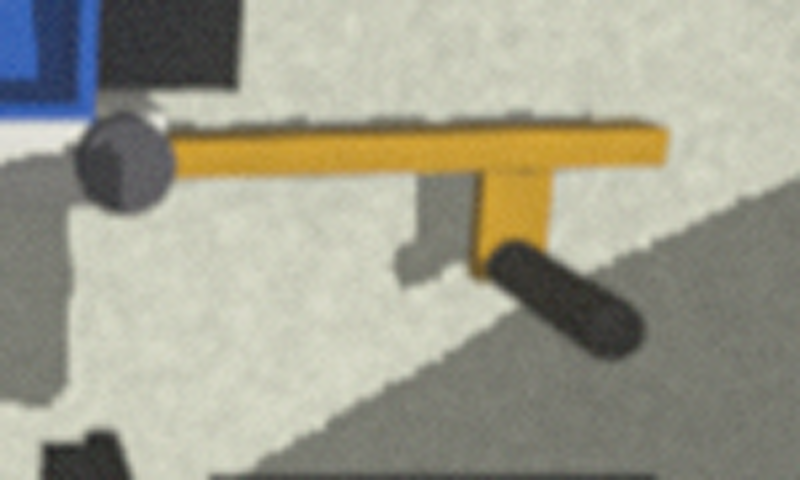

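```bash
python3 -m inch '[{"jaw":100,"x":-0.8,"y":0.2,"z":0,"ax":0,"ay":-0.08,"az":0},{"jaw":100,"x":-0.8,"y":0.2,"z":0,"ax":0,"ay":0,"az":0},{"jaw":100,"x":-0.6,"y":0.15,"z":0,"ax":0,"ay":0,"az":0},{"jaw":100,"x":0,"y":0,"z":-0.4,"ax":0,"ay":0,"az":0},{"jaw":100,"x":0,"y":0,"z":-0.5,"ax":0,"ay":0,"az":0},{"jaw":100,"x":0,"y":0,"z":0,"ax":0,"ay":0,"az":0},{"jaw":100,"x":0,"y":0,"z":0,"ax":0,"ay":0,"az":0}]'; python3 - <<'E'
from h import *
im,p=snap("wrist","w9"); big(im,(0,0,512,384),"w9b"); print(sense()["tcp_pos"])
im,p=snap("side","s9"); big(im,(190,130,350,250),"s9b")
E
```

```text
time_s: 17.62
tcp_pos: [0.4769, 0.1333, 0.1753]
ee_rot: [[-0.09, -0.996, -0.017], [-0.996, 0.09, -0.014], [0.015, 0.016, -1.0]]
wrist_force: [0.1, 0.3, -0.5]
gripper_width: 0.61
[0.4766883  0.13328228 0.175177  ]
```

View pics/w9b.png

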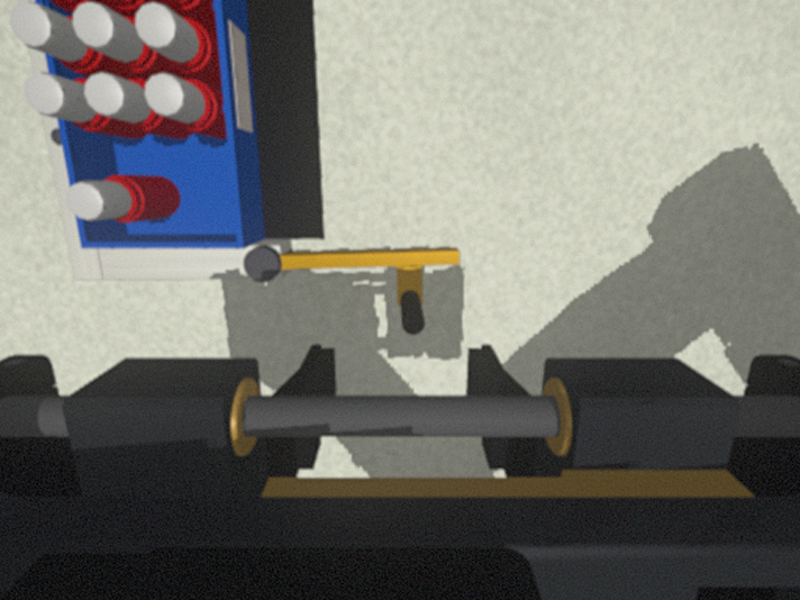

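View pics/s9b.png

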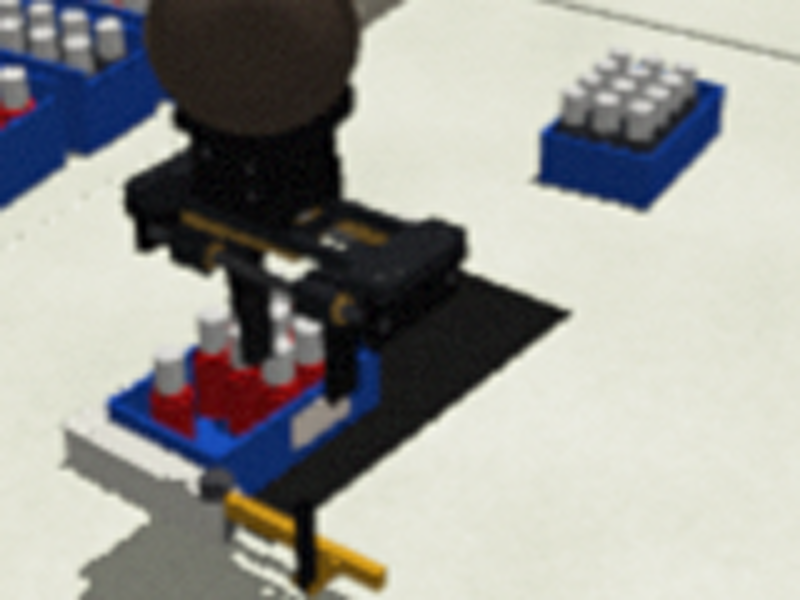

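The post lies between the open fingers, with its top at about (413,325). The bin is undisturbed.

```bash
python3 - <<'E'
from h import *
im,p=load("w9")
print(onz(p,413/1.5625,325/1.5625,.092),onz(p,411/1.5625,300/1.5625,.038))
E
python3 -m inch '[{"jaw":100,"x":-0.13,"y":0.13,"z":-0.4,"ax":0.07,"ay":-0.09,"az":0},{"jaw":100,"x":0,"y":0,"z":-0.5,"ax":0,"ay":0,"az":0},{"jaw":100,"x":0,"y":0,"z":0,"ax":0,"ay":0,"az":0},{"jaw":100,"x":0,"y":0,"z":0,"ax":0,"ay":0,"az":0}]'
```

```text
[0.46813454 0.14268717 0.092     ] [0.46713641 0.14205411 0.038     ]
time_s: 18.23
tcp_pos: [0.4726, 0.1429, 0.125]
ee_rot: [[-0.09, -0.996, 0.008], [-0.996, 0.09, 0.004], [-0.005, -0.007, -1.0]]
wrist_force: [-0.1, 0.4, -0.0]
gripper_width: 0.608
```

Post at (0.468, 0.1425). I'll go down to z≈0.055.

```bash
python3 -m inch '[{"jaw":100,"x":-0.08,"y":0,"z":-0.5,"ax":0,"ay":0,"az":0},{"jaw":100,"x":0,"y":0,"z":-0.4,"ax":0,"ay":0,"az":0},{"jaw":100,"x":0,"y":0,"z":-0.3,"ax":0,"ay":0,"az":0},{"jaw":100,"x":0,"y":0,"z":0,"ax":0,"ay":0,"az":0},{"jaw":100,"x":0,"y":0,"z":0,"ax":0,"ay":0,"az":0}]'
```

```text
time_s: 18.85
tcp_pos: [0.4741, 0.1462, 0.0592]
ee_rot: [[-0.089, -0.996, 0.022], [-0.996, 0.089, 0.012], [-0.014, -0.021, -1.0]]
wrist_force: [-0.0, 0.4, 0.6]
gripper_width: 0.606
```

```bash
python3 -m inch '[{"jaw":100,"x":-0.1,"y":-0.05,"z":-0.05,"ax":-0.07,"ay":0.11,"az":0},{"jaw":100,"x":0,"y":0,"z":0,"ax":0,"ay":0,"az":0},{"jaw":180,"x":0,"y":0,"z":0,"ax":0,"ay":0,"az":0},{"jaw":180,"x":0,"y":0,"z":0,"ax":0,"ay":0,"az":0}]'
```

```text
time_s: 19.35
tcp_pos: [0.4691, 0.1439, 0.0585]
ee_rot: [[-0.089, -0.996, 0.006], [-0.996, 0.089, 0.002], [-0.002, -0.006, -1.0]]
wrist_force: [0.4, -0.1, -0.0]
gripper_width: 0.465
```

```bash
python3 -m inch '[{"jaw":255,"x":0,"y":0,"z":0,"ax":0,"ay":0,"az":0},{"jaw":255,"x":0,"y":0,"z":0,"ax":0,"ay":0,"az":0},{"jaw":255,"x":0,"y":0,"z":0,"ax":0,"ay":0,"az":0},{"jaw":255,"x":0,"y":0,"z":0,"ax":0,"ay":0,"az":0},{"jaw":255,"x":0,"y":0,"z":0,"ax":0,"ay":0,"az":0}]'
```

```text
time_s: 19.98
tcp_pos: [0.4696, 0.144, 0.0585]
ee_rot: [[-0.089, -0.996, 0.007], [-0.996, 0.089, 0.002], [-0.003, -0.006, -1.0]]
wrist_force: [0.6, -0.1, -0.4]
gripper_width: 0.152
```

The post is held (0.152, about 13 mm). I'll swing it along the arc in three parts, checking the pose each time.

```bash
python3 -m inch '[{"jaw":255,"x":-0.1,"y":-0.26,"z":0,"ax":0,"ay":0,"az":0},{"jaw":255,"x":-0.04,"y":-0.3,"z":0,"ax":0,"ay":0,"az":0},{"jaw":255,"x":0.01,"y":-0.3,"z":0,"ax":0,"ay":0,"az":0},{"jaw":255,"x":0,"y":0,"z":0,"ax":0,"ay":0,"az":0}]'
```

```text
time_s: 20.48
tcp_pos: [0.4638, 0.0921, 0.0588]
ee_rot: [[-0.085, -0.996, 0.014], [-0.996, 0.085, 0.007], [-0.008, -0.013, -1.0]]
wrist_force: [2.7, 2.6, -3.5]
gripper_width: 0.148
```

```bash
python3 -m inch '[{"jaw":255,"x":0.05,"y":-0.3,"z":0,"ax":-0.03,"ay":0.06,"az":0},{"jaw":255,"x":0.12,"y":-0.28,"z":0,"ax":0,"ay":0,"az":0},{"jaw":255,"x":0.16,"y":-0.255,"z":0,"ax":0,"ay":0,"az":0},{"jaw":255,"x":0,"y":0,"z":0,"ax":0,"ay":0,"az":0}]'
```

```text
time_s: 20.98
tcp_pos: [0.4825, 0.0413, 0.0588]
ee_rot: [[-0.085, -0.996, 0.001], [-0.996, 0.085, 0.002], [-0.002, -0.001, -1.0]]
wrist_force: [1.0, 1.2, -1.7]
gripper_width: 0.145
```

```bash
python3 -m inch '[{"jaw":255,"x":0.21,"y":-0.22,"z":0,"ax":0,"ay":0,"az":0},{"jaw":255,"x":0.24,"y":-0.18,"z":0,"ax":0,"ay":0,"az":0},{"jaw":255,"x":0.1,"y":-0.05,"z":0,"ax":0,"ay":0,"az":0},{"jaw":255,"x":0,"y":0,"z":0,"ax":0,"ay":0,"az":0}]'
```

```text
time_s: 21.48
tcp_pos: [0.5106, 0.0123, 0.0587]
ee_rot: [[-0.084, -0.996, -0.011], [-0.996, 0.084, -0.002], [0.003, 0.011, -1.0]]
wrist_force: [-1.4, 0.1, 2.5]
gripper_width: 0.153
```

```bash
python3 -m inch '[{"jaw":255,"x":0.13,"y":-0.05,"z":0,"ax":0,"ay":-0.05,"az":0},{"jaw":255,"x":0,"y":0,"z":0,"ax":0,"ay":0,"az":0}]'; python3 -m inch '[{"jaw":255,"x":0.07,"y":-0.02,"z":0,"ax":0,"ay":0,"az":0}]'; python3 -m inch '[{"jaw":255,"x":0.06,"y":-0.02,"z":0,"ax":0,"ay":0,"az":0}]'
```

```text
time_s: 21.72
tcp_pos: [0.5167, 0.0082, 0.0587]
ee_rot: [[-0.084, -0.996, -0.007], [-0.996, 0.084, -0.005], [0.005, 0.006, -1.0]]
wrist_force: [-1.3, -0.1, 2.3]
gripper_width: 0.152
time_s: 21.85
tcp_pos: [0.5196, 0.0066, 0.0587]
ee_rot: [[-0.083, -0.996, -0.01], [-0.996, 0.083, -0.006], [0.006, 0.009, -1.0]]
wrist_force: [-5.6, -3.1, 5.0]
gripper_width: 0.155
time_s: 21.98
tcp_pos: [0.5223, 0.005, 0.0587]
ee_rot: [[-0.083, -0.996, -0.012], [-0.997, 0.083, -0.007], [0.008, 0.011, -1.0]]
wrist_force: [-4.0, -2.6, 5.5]
gripper_width: 0.149
```

```bash
python3 -m inch '[{"jaw":255,"x":0.06,"y":-0.02,"z":0,"ax":0,"ay":-0.04,"az":0}]'; python3 -m inch '[{"jaw":255,"x":0.06,"y":-0.02,"z":0,"ax":0,"ay":-0.04,"az":0}]';python3 -m inch '[{"jaw":255,"x":0.06,"y":-0.02,"z":0,"ax":0,"ay":0,"az":0}]'
```

```text
time_s: 22.1
tcp_pos: [0.5253, 0.0034, 0.0587]
ee_rot: [[-0.083, -0.997, -0.007], [-0.997, 0.083, -0.007], [0.008, 0.006, -1.0]]
wrist_force: [-4.3, -1.6, 5.3]
gripper_width: 0.15
time_s: 22.22
tcp_pos: [0.528, 0.0022, 0.0586]
ee_rot: [[-0.083, -0.997, -0.002], [-0.997, 0.083, -0.008], [0.008, 0.001, -1.0]]
wrist_force: [-9.9, 7.2, 10.0]
gripper_width: 0.151
time_s: 22.35
tcp_pos: [0.5281, 0.0019, 0.0585]
ee_rot: [[-0.084, -0.996, -0.009], [-0.996, 0.084, -0.007], [0.007, 0.009, -1.0]]
wrist_force: [-17.2, 11.0, 17.5]
gripper_width: 0.152
```

The post stopped moving at x≈0.528 with 17 N on it, so the gate is at its stop. I'll release, rise and look.

```bash
python3 -m inch '[{"jaw":180,"x":0,"y":0,"z":0,"ax":0,"ay":0,"az":0},{"jaw":180,"x":0,"y":0,"z":0,"ax":0,"ay":0,"az":0},{"jaw":180,"x":0,"y":0,"z":0,"ax":0,"ay":0,"az":0},{"jaw":180,"x":0,"y":0,"z":0,"ax":0,"ay":0,"az":0}]'; python3 -m inch '[{"jaw":180,"x":0,"y":0,"z":0.4,"ax":0,"ay":0,"az":0},{"jaw":180,"x":0,"y":0,"z":0.8,"ax":0,"ay":0,"az":0},{"jaw":180,"x":0.2,"y":0.5,"z":1,"ax":0,"ay":0,"az":0},{"jaw":180,"x":0.4,"y":0.7,"z":0.8,"ax":0,"ay":0,"az":0},{"jaw":180,"x":0.2,"y":0.6,"z":0.2,"ax":0,"ay":0,"az":0},{"jaw":180,"x":0,"y":0,"z":0,"ax":0,"ay":0,"az":0},{"jaw":180,"x":0,"y":0,"z":0,"ax":0,"ay":0,"az":0},{"jaw":180,"x":0,"y":0,"z":0,"ax":0,"ay":0,"az":0}]'; python3 - <<'E'
from h import *
im,p=snap("wrist","w10"); big(im,(0,0,512,384),"w10b"); print(sense()["tcp_pos"])
im,p=snap("scene","c10"); big(im,(180,140,340,260),"c10b"); cv2.imwrite("pics/c10f.png",im[:,:,::-1])
E
```

```text
time_s: 22.85
tcp_pos: [0.5311, 0.0039, 0.0583]
ee_rot: [[-0.085, -0.996, -0.003], [-0.996, 0.085, -0.004], [0.004, 0.002, -1.0]]
wrist_force: [0.3, -0.5, 0.6]
gripper_width: 0.29
time_s: 23.85
tcp_pos: [0.5764, 0.1078, 0.2471]
ee_rot: [[-0.09, -0.996, -0.005], [-0.996, 0.09, -0.003], [0.004, 0.004, -1.0]]
wrist_force: [0.0, -0.1, -0.2]
gripper_width: 0.292
[0.57634456 0.10770576 0.24703906]
```

View pics/w10b.png

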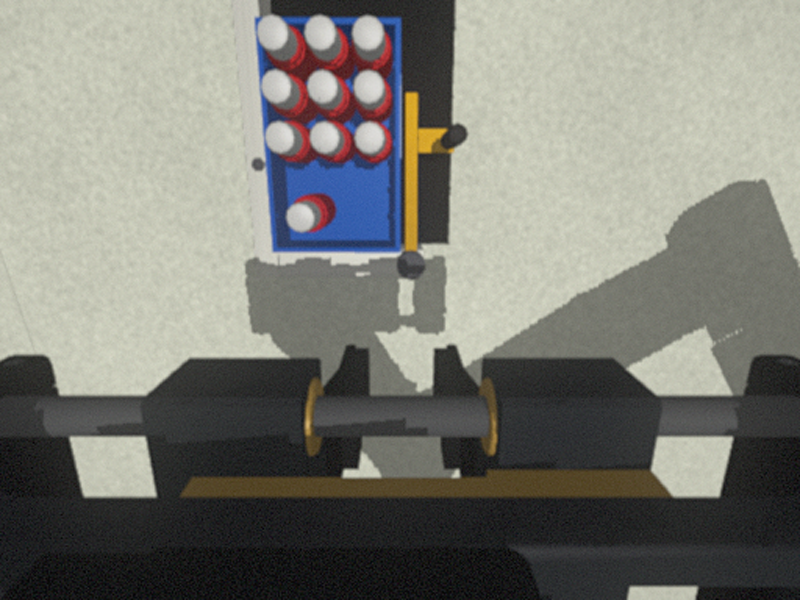

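View pics/c10b.png

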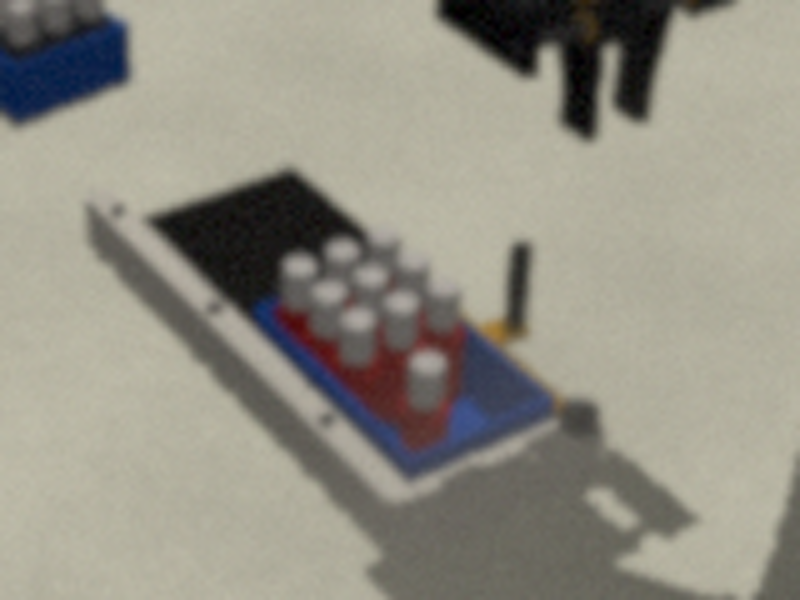

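The gate bar (columns 405–417) lies along the bin's front side. I'll measure the gate angle and bin pose, and check the bystanders.

```bash
python3 - <<'E'
from h import *
im,p=load("w10")
hsv=cv2.cvtColor(im,cv2.COLOR_RGB2HSV)
def fit(Q,z):
    P=np.array([onz(p,u,v,z)[:2] for u,v in Q],np.float32); vx,vy,x,y=cv2.fitLine(P,cv2.DIST_HUBER,0,.001,.001).ravel(); return np.array([x,y]),np.array([vx,vy])
f=np.radians(-5.0); fx=np.array([np.cos(f),np.sin(f)]);fy=np.array([-fx[1],fx[0]]); o=np.array([.6775,.0835])
m=cv2.inRange(hsv,(105,120,60),(125,255,255)); y=cv2.inRange(hsv,(15,120,80),(32,255,255))
L=[];Bt=[];Y=[]
for v in range(15,150,2):
    r=np.where(m[v,155:262])[0]; L.append((155+r[0]-.5,v))
for u in range(178,252,2):
    r=np.where(m[100:175,u])[0]; Bt.append((u,100+r[-1]+.5))
for v in range(62,157,2):
    r=np.where(y[v,255:300])[0]
    if len(r): Y.append((255+r[0]-.5,v))
def yaw(d): a=np.degrees(np.arctan2(d[1],d[0]))%90; return a-90 if a>45 else a
c1,d1=fit(L,.05);c2,d2=fit(Bt,.05);s=np.linalg.solve(np.c_[d1,-d2],c2-c1); k=c1+d1*s[0]
print("bin yaw",yaw(d1),yaw(d2),"corner",(k-o)@fx,(k-o)@fy)
c,d=fit(Y,.038); print("gate inner edge yaw",yaw(d),"fix x",(c-o)@fx)
b=onz(p,300/1.5625,217/1.5625,.088)[:2]; print("bottle fix",(b-o)@fx+.0525,(b-o)@fy+.085)
a,_=load("s6"); s,_p=snap("side","s10"); c7,_=load("c7"); c10,_=load("c10"); im0=cv2.imread("pics/side0.png")[:,:,::-1]; sc0=cv2.imread("pics/scene0.png")[:,:,::-1]
for n,A,B,bx in (("teal/roll scene",sc0,c10,(330,250,450,330)),("otherbin scene",sc0,c10,(155,120,210,165)),("side otherbin",im0,s,(295,138,340,172)),("side teal/roll",im0,s,(125,245,205,340))):
    x0,y0,x1,y1=bx; print(n,cv2.absdiff(np.ascontiguousarray(A[y0:y1,x0:x1]),np.ascontiguousarray(B[y0:y1,x0:x1])).mean())
print(sense()["time_s"])
cv2.imwrite("pics/s10f.png",s[:,:,::-1])
E
```

```text
bin yaw -5.3645782 -5.197426 corner 0.0001580215392881431 -0.0006687816176067557
gate inner edge yaw -5.037262 fix x -0.1075589760239437
bottle fix 0.020262464765955508 0.05373012662382558
teal/roll scene 12.588055555555556
otherbin scene 2.4257239057239057
side otherbin 1.4043572984749455
side teal/roll 15.967719298245614
24.0
```

View pics/s10f.png

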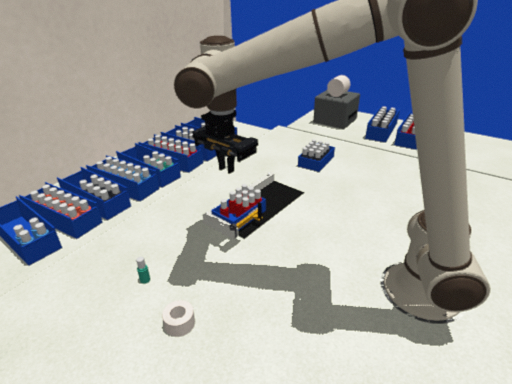

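Everything measures good: gate angle about 0 and the bin flush. The teal bottle (143,270), label roll (178,319) and other bin (317,154) are at their original pixels. The two larger picture differences around the teal bottle and roll are most likely the arm's shadow. I'll hand the job in.

```bash
python3 -c "
from station import *
print(finish_job())"
```

```text
the job is handed in; nothing more can be done
None
```

The job is done and handed in at about 24 s of the 72 s allowed; no verdict is reported. I stood the red bottle in the bin's empty space, then dragged the bin by its −x wall into the corner until I felt contact on both faces. Last, I gripped the gate's black post and swung it round until it hit its stop.

My last camera checks, before handing in:

| Check | Measured | Limit |
|---|---|---|
| Bin corner from the fixture origin | +0.2 mm in x, −0.7 mm in y | 4 mm each |
| Bin angle to the fixture | 0.2–0.4° | 1.4° |
| Gate angle | about 0 rad | under 0.06 rad |
| Bottle in the bin's frame | x +20 mm, y +54 mm, looks upright | ±37 mm in x, 25–72 mm in y |

- **Gripper:** it was open and clear of everything.
- **Bystanders:** all three are at their original pixel positions by eye. The automatic picture comparison did show larger differences around the teal bottle and label roll (12.6 and 16.0, against about 2 for the other bin). I put that down to the arm's shadow moving across them.
- **Bin angle:** the two edges I used disagreed slightly (−5.36° and −5.20°), which is within measurement noise.
- **Not measured:** I did not measure the bin's height off the table. The tool stayed at z ≈ 0.029 m throughout the drag, so I have no sign that it lifted.

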